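# Snap the service cover back on the sole press control box

## Task

The sloping blue control box of the sole press stands open. Take its own cover, the blue one whose notch fits the box's yellow key, lay it on the four spring clips over the opening with the notch over the key, then press its corners down one after another, not all at once, until all four clips have clicked and the cover is fully home. Leave the grey cover from another box and the tools and dish on the counter where they are.

Things in the scene. Friction and masses are not known exactly. Their poses are not given: they have to be found in the camera images.
- box: fixed blue control box of the press, 176 mm wide, 146 mm deep, 129 mm high at its back, turned up to 20 degrees; its open face slopes 30 degrees down towards the robot. Origin on the counter under the middle of the face
- seat_mid (a point): middle of the box's opening (76 x 86 mm), level with the flat ledge around it on which the cover's underside lies when home. Axes: x up the slope, y across the box (left seen from the robot), z square out of the face. Laid on the clips the cover's underside is 15 mm above the ledge; pressed home its plate's top is 5 mm above the ledge
- clip_ul (a point): upper left of four wedge-nosed steel spring clips, at x +-42, y +-63, z 9.6 mm from seat_mid (this point: +42, +63, clip at rest; 12 mm long in x, nose reaching 5 mm over the cover's edge). Each gives way outwards along y and snaps back over the cover's long edge when the cover is pressed down near it with about 10 to 17 N (all four at once would take over 40 N); axes as seat_mid
- lip_mid (a point): middle of the inner top edge of the box's lower lip, at x -52.5, z 26 mm from seat_mid; the cover slides down against it, 2.5 mm off the middle. Flared side guides (x 0, 16 mm wide, inner faces y +-61 mm, 31 mm high) leave the cover 1 mm on each side; axes as seat_mid
- key_top (a point): middle of the top of the yellow key, a block 16 (x) by 10 (y) by 12 mm high on the upper ledge, at x 42 to 58, y 20 mm from seat_mid; it blocks a cover with no notch there; axes as seat_mid
- cover_grip (a point): blue cover, loose, flat on the counter, grip up: plate 100 (x) by 120 (y) by 5 mm, about 0.12 kg, black grip block 44 (x) by 22 (y) by 28 mm high on its middle. Point: middle of the cover, 16.5 mm above its underside and below the block's top. Axes: x to the notched edge, y along the long side, z out of the top; home they agree with seat_mid. Press each corner 35 (x), 38 mm (y) from the middle
- cover_notch (a point): middle of the blue cover's notch, 16 mm wide (y) and 10 mm deep (x), open at the +x edge, at y +20 mm from the cover's middle, a yellow line beside it; axes as cover_grip. The thin plate twists a little about y, so that each corner clicks by itself
- cover_ll (a point): a point on the underside of the blue cover near its lower left corner, at x -44, y 54 mm from the cover's middle; with that corner home it lies level (0 mm) with the ledge of seat_mid, before clicking it stands about 15 mm above it; axes as cover_grip
- cover_lr (a point): a point on the underside of the blue cover near its lower right corner, at x -44, y -54 mm from the cover's middle; with that corner home it lies level (0 mm) with the ledge of seat_mid, before clicking it stands about 15 mm above it; axes as cover_grip
- cover_ul (a point): a point on the underside of the blue cover near its upper left (notch side) corner, at x 44, y 54 mm from the cover's middle; with that corner home it lies level (0 mm) with the ledge of seat_mid, before clicking it stands about 15 mm above it; axes as cover_grip
- cover_ur (a point): a point on the underside of the blue cover near its upper right corner, at x 44, y -54 mm from the cover's middle; with that corner home it lies level (0 mm) with the ledge of seat_mid, before clicking it stands about 15 mm above it; axes as cover_grip
- spare_grip (a point): the grey cover of another box, of the same size and grip, but with its notch in the +x edge at y -20 mm, so that it does not fit; to be left lying; point and axes as cover_grip
- dish: bystander: white ceramic dish of bronze hooks, 92 mm across, 26 mm high; origin under its middle
- burnisher: bystander: boxwood burnisher, 132 mm long, 28 mm thick, lying along its x; origin under its middle
- punch: bystander: red steel punch, 135 mm long, 14 mm thick, lying along its x; origin under its middle
- plier: bystander: nickel eyelet plier, 145 mm long, 65 mm wide, 16 mm high, lying; origin at its pivot, on the counter
Mind the look-alikes: they are no part of the job. What is meant by the part that bears cover_grip is not red, and is the smaller of those in its own colour. There is more than one size of the box; the one meant has the size given above.

How it is judged:
On the way, in this order (a step that is already met when the one before it is completed fails the run):
1. the blue cover is lifted off the counter (height (world z) of cover_grip above 0.07 m), for 0.1 s.
2. the blue cover lies over the opening, its notch towards the key (x of cover_ll in the frame of seat_mid between -0.054 and -0.034 m and y of cover_ll in the frame of seat_mid between 0.044 and 0.064 m and x of cover_lr in the frame of seat_mid between -0.054 and -0.034 m and y of cover_lr in the frame of seat_mid between -0.064 and -0.044 m and x of cover_ul in the frame of seat_mid between 0.034 and 0.054 m and y of cover_ul in the frame of seat_mid between 0.044 and 0.064 m and x of cover_ur in the frame of seat_mid between 0.034 and 0.054 m and y of cover_ur in the frame of seat_mid between -0.064 and -0.044 m and z of each of cover_ll, cover_lr, cover_ul, cover_ur in the frame of seat_mid below 0.027 m), for 0.1 s.
3. one corner or more is home while another still stands up (z of any of cover_ll, cover_lr, cover_ul, cover_ur in the frame of seat_mid below 0.0025 m and z of any of cover_ll, cover_lr, cover_ul, cover_ur in the frame of seat_mid above 0.006 m), for 0.1 s.
4. all four corners are home (x of cover_ll in the frame of seat_mid between -0.05 and -0.038 m and y of cover_ll in the frame of seat_mid between 0.048 and 0.06 m and x of cover_lr in the frame of seat_mid between -0.05 and -0.038 m and y of cover_lr in the frame of seat_mid between -0.06 and -0.048 m and x of cover_ul in the frame of seat_mid between 0.038 and 0.05 m and y of cover_ul in the frame of seat_mid between 0.048 and 0.06 m and x of cover_ur in the frame of seat_mid between 0.038 and 0.05 m and y of cover_ur in the frame of seat_mid between -0.06 and -0.048 m and z of cover_ll in the frame of seat_mid between -0.006 and 0.0025 m and z of cover_lr in the frame of seat_mid between -0.006 and 0.0025 m and z of cover_ul in the frame of seat_mid between -0.006 and 0.0025 m and z of cover_ur in the frame of seat_mid between -0.006 and 0.0025 m), for 0.2 s.
At the end, for the whole second after the job is handed in: All four corners of the blue cover are within 2.5 mm of the ledge and within 6 mm of their places across it, notch over the key, the cover at rest; the grey cover, dish, burnisher, punch and plier are within 30 mm of where they began (all of step 4 and linear speed of cover below 0.02 m/s and distance of each of spare_grip, dish, burnisher, punch, plier from where it was at the start of the episode below 0.03 m); the robot touches nothing.
It fails at once if the grey cover is moved more than 30 mm (distance of spare_grip from where it was at the start of the episode above 0.03 m).
It fails at once if a bystander is moved more than 30 mm (distance of any of dish, burnisher, punch, plier from where it was at the start of the episode above 0.03 m).
It also fails if it takes over 67 s, if anything falls off the work surface, if the arm or the gripper's body presses on something with over 40 N, if the wrist force passes 120 N, or if a joint passes its speed limit or range.

## Robot

A 6-joint arm with a two-finger parallel gripper is mounted at the origin on the work surface. World frame = base frame: x ahead of the robot, y to its left, z up, the work surface at z = 0. Lengths are in m, angles in rad, forces in N, time in s.
With the tool pointing down it reaches from about 0.4 to 0.825 m from the base axis. Payload 7 kg.
Tool frame: the origin (TCP) lies between the finger pads; the fingertips stand arm.nose_length ahead of it and the grasp point (between the pads) is the TCP (arm.nose_length is the distance from the TCP to the fingertips, in m); x points along the fingers, z is the direction in which the jaws open and shut, and the axes are right-handed (so a half turn about x gives the same grasp; the last joint's range is limited). The gripper opens to 88 mm and grips with 3 to 60 N. Pads are 19 mm wide; open, the fingers measure 130 mm over their backs; the gripper's body (78 mm by 193 mm) begins 47 mm behind the grasp point.
Start: joints at [1.418, 0.359, 0.012, 0, -1.224, -0.288], TCP at [0.288, 0.61, 0.246] pointing down, gripper open.
Joint ranges: [-3.07, 3.07], [-1.43, 2.12], [-1.02, 1.25], [-3.03, 1.67], [-3.05, -0], [-3.03, 3.03]. Speed limits (rad/s): [2.39, 2.39, 3.01, 3.14, 3.14, 3.14].

## Interface

Orientations are given as [roll, pitch, yaw] about the fixed x, y, z axes, in that order (R = Rz(yaw) Ry(pitch) Rx(roll)).
In Python, from station import arm, viewer, spotter gives the robot as it stands.
- The arm moves only by the shell command python3 -m handwheel 'ROWS' [FORCE]. ROWS is a JSON object of lists of equal length, an entry for each row: "gripper": the gripper command: -1 is shut, 1 is fully open, values between are in proportion; "travel": the shift along the world's x, y, z each as a share of 500 mm, from -1 to 1, a list of three; "spin": the turn about the world's z as a share of 45 degrees, from -1 to 1. A call has 1 to 20 rows; each row is the pose to reach, as a shift and turn from the pose commanded when the call began; what a row does not reach only later rows make up. A row lasts 1/10 s, in which the tool goes at most 50 mm and 8.59 degrees, less where a joint would pass 70% of its speed; a pose out of reach is approached as far as the arm can. A call with a number of a shift or a turn outside -1 to 1 is refused whole. A call with a gripper value outside its range is refused whole. The fingers move at their own pace and stop on an object; FORCE is the grip in N (left out, the last holds). Time passes only in rows, so rows that repeat a pose let the fingers close. It gives the time, the measured TCP pose, the force and the opening at its end, in the units of the state.
- arm.get_state(): the state, without advancing time (a new reading comes with each control period).
- viewer.grab_frame(name): name is "scene" or "top" or "wrist"; returns a dict with "pixels" (384x512x3 uint8, blue, green, red), "fx", "fy", "cx", "cy" (pixels), "eye" and "attitude" of the camera in the world. Camera axes: x right, y down, z forward; pixel columns grow to the right and rows downward; lengths in m; the calibration is good to about 2 mm. A picture is of the moment at which its call begins. There is no depth.
- arm.job_done(): hands the job in, once; it reports no verdict.
Trained networks look in the newest picture that a camera, given by its name, has taken for a name from the list of things; names that differ only in an ending like _2 or _b are one class to them, and where a whole thing is asked for, a point or a joint stands for the part that bears it (a point fixed in the world has none). Each returns a list of dicts, best first, with "conf" (0 to 1); they miss things now and then, are a little off and sometimes report something else, mostly with a low value. They report only what shows in the picture. A call takes as long as a camera call. They do not tell look-alikes from the thing itself.
- spotter.spot_in(camera, label): "rect" ([left, top, right, bottom] in pixels, round what is visible of it).
- spotter.tip_of(camera, label): "at" ([column, row] in pixels: a listed point, or the origin of a listed thing).
The state is a dict: "t": time; "q": joint angles; "qd": joint speeds; "joint_efforts": joint torques, N m; "eef_pos": TCP position; "ee_rot": TCP orientation; "force": force on the tool from outside, world axes, zero at the start; "moment": the same for the moment, N m; "width": finger opening in m.
Only numpy, scipy, OpenCV 4.12 (cv2) and the standard library are available. Lean on these libraries where they do the work, as an engineer would, in place of code of your own. Each camera call takes 0.05 s, during which the arm holds its last target.

## Working session

There is one attempt and no reset: what is moved stays moved. The work goes in short steps, Python scripts to look and compute and a shell command to move; the robot and the scene stay as the last step left them, time stands still between calls to the robot, and variables do not carry over. Pictures are saved under pics/ and viewed, and the job is handed in when it is done.

```bash
mkdir -p pics; ls; python3 - <<'E'
from station import arm, viewer, spotter
import cv2
print(arm.get_state(), arm.nose_length)
for n in ("scene","top","wrist"):
    f=viewer.grab_frame(n); cv2.imwrite(f"pics/a_{n}.png",f["pixels"]); print(n,f["fx"],f["fy"],f["cx"],f["cy"],f["eye"],f["attitude"])
E
```

```text
pics
{'t': 0.0, 'q': array([ 1.41805787e+00,  3.59386494e-01,  1.10272202e-02, -3.31265521e-04,
       -1.22406683e+00, -2.88092396e-01]), 'qd': array([-1.84952332e-03,  1.56993458e-04,  3.43799815e-04,  7.01770200e-04,
        8.62763248e-05, -2.51863376e-03]), 'joint_efforts': array([ 1.88911377e-03, -5.82719994e+01,  2.93042582e+01,  6.99693426e+00,
        6.73938019e-03, -1.76447916e-04]), 'eef_pos': array([0.28785333, 0.61003572, 0.24461253]), 'ee_rot': array([ 0.09932002,  1.56913705, -1.91241999]), 'force': array([-0.25148047,  0.75520294,  0.53115274]), 'moment': array([-0.01449726,  0.02330436, -0.00763505]), 'width': 0.08762971747737891} 0.019
scene 430.0532578101329 430.0532578101329 260.3912225724841 188.3130885237839 [ 1.1020104  -0.07759903  1.13563273] [-2.57284435  0.00800182  1.4371341 ]
top 442.29035971851687 442.29035971851687 253.17764727277364 186.14726089647104 [0.32661002 0.00843703 1.53216891] [-3.04732256 -0.01490579 -1.57543217]
wrist 282.8753409404348 282.8753409404348 255.15042945461727 191.5686249975726 [0.35725957 0.57684506 0.38396563] [ 2.85189727e+00 -1.41281215e-03 -2.01180615e+00]
```

View pics/a_scene.png

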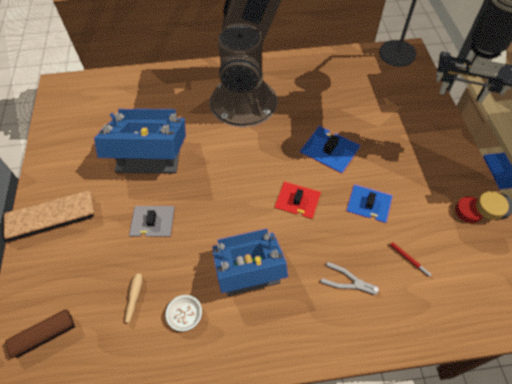

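View pics/a_top.png

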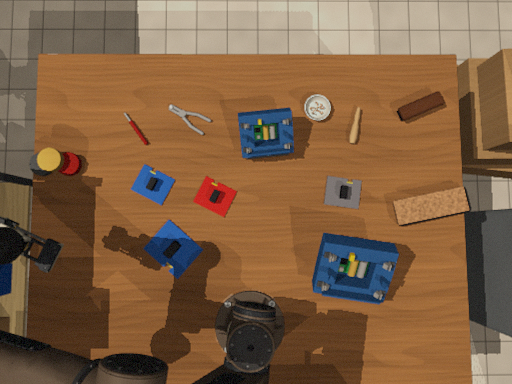

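View pics/a_wrist.png

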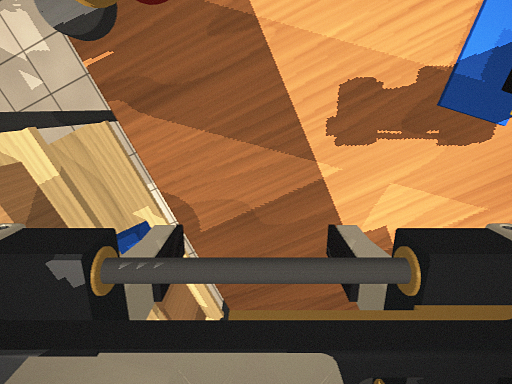

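```bash
cat > h.py <<'E'
from station import arm, viewer, spotter
import cv2, numpy as np
from scipy.spatial.transform import Rotation as R
from scipy.optimize import least_squares
def Rm(rpy): return R.from_euler('xyz',rpy).as_matrix()
def ray(f,uv):
    d=np.array([(uv[0]-f["cx"])/f["fx"],(uv[1]-f["cy"])/f["fy"],1.]); d=Rm(f["attitude"])@d
    return np.array(f["eye"]),d/np.linalg.norm(d)
def onz(f,uv,z):
    o,d=ray(f,uv); return o+d*(z-o[2])/d[2]
def proj(f,p):
    c=(np.atleast_2d(p)-np.array(f["eye"]))@Rm(f["attitude"])
    return np.c_[f["fx"]*c[:,0]/c[:,2]+f["cx"],f["fy"]*c[:,1]/c[:,2]+f["cy"]]
def tri(rs):
    A=0;b=0
    for o,d in rs:
        P=np.eye(3)-np.outer(d,d);A=A+P;b=b+P@o
    p=np.linalg.solve(A,b); return p,[np.linalg.norm((np.eye(3)-np.outer(d,d))@(p-o)) for o,d in rs]
def crop(f,name,x0,y0,x1,y1,s):
    cv2.imwrite("pics/"+name,cv2.resize(f["pixels"][y0:y1,x0:x1],None,fx=s,fy=s,interpolation=cv2.INTER_CUBIC))
def grab(n,name=None):
    f=viewer.grab_frame(n)
    if name: cv2.imwrite("pics/"+name,f["pixels"])
    return f
E
python3 - <<'E'
from h import *
F={n:grab(n) for n in("scene","top")}
for l in ["cover_grip","cover_notch","cover_ll","cover_ul","spare_grip","seat_mid","key_top","lip_mid","clip_ul","box","punch","plier","dish","burnisher"]:
    for n in F:
        print(l,n,[(np.round(d["at"],1).tolist(),round(d["conf"],2)) for d in spotter.tip_of(n,l)])
f=F["top"]; crop(f,"c_cov.png",100,150,230,290,5); crop(f,"c_box.png",215,85,415,310,3)
E
```

```text
cover_grip scene [([328.7, 144.1], 0.88), ([371.8, 200.3], 0.78), ([297.2, 197.6], 0.56)]
cover_grip top [([170.5, 250.6], 0.96), ([150.9, 184.0], 0.84), ([211.3, 195.9], 0.62)]
cover_notch scene [([372.7, 217.7], 0.73), ([299.3, 213.8], 0.7), ([331.5, 134.4], 0.67), ([374.7, 197.1], 0.51)]
cover_notch top [([167.6, 264.5], 0.79), ([153.7, 171.2], 0.77), ([216.0, 180.4], 0.64)]
cover_ll scene [([317.6, 195.5], 0.76), ([302.7, 146.9], 0.73), ([388.8, 198.4], 0.68)]
cover_ll top [([130.6, 185.3], 0.9), ([268.7, 139.4], 0.68), ([198.1, 252.8], 0.6)]
cover_ul scene [([383.2, 218.5], 0.85), ([309.5, 216.8], 0.83), ([317.0, 129.9], 0.58)]
cover_ul top [([174.0, 271.3], 0.89), ([208.6, 178.0], 0.68), ([146.5, 167.0], 0.6)]
spare_grip scene [([150.0, 216.6], 0.71)]
spare_grip top [([339.2, 193.3], 0.76)]
seat_mid scene [([245.4, 251.6], 0.77), ([145.4, 128.5], 0.59), ([136.3, 298.3], 0.45), ([384.6, 219.1], 0.28)]
seat_mid top [([354.2, 271.7], 0.94), ([266.6, 136.2], 0.61)]
key_top scene [([256.0, 257.7], 0.83), ([144.2, 129.3], 0.83), ([134.6, 299.3], 0.47), ([357.1, 187.1], 0.23)]
key_top top [([256.8, 123.9], 0.78), ([353.9, 258.9], 0.73)]
lip_mid scene [([245.3, 235.0], 0.86), ([146.8, 109.7], 0.59)]
lip_mid top [([352.5, 298.2], 0.96), ([266.2, 151.2], 0.91), ([156.4, 200.7], 0.73)]
clip_ul scene [([164.6, 128.2], 0.88), ([270.5, 255.2], 0.6), ([388.7, 196.6], 0.51)]
clip_ul top [([330.3, 257.7], 0.88), ([244.9, 122.6], 0.83)]
box scene [([249.7, 265.6], 0.9), ([149.5, 150.1], 0.8)]
box top [([348.5, 272.0], 0.85), ([266.3, 136.3], 0.55)]
punch scene [([404.6, 254.1], 0.48)]
punch top [([140.2, 133.8], 0.56)]
plier scene [([360.6, 288.8], 0.75)]
plier top [([179.8, 115.5], 0.58)]
dish scene [([188.5, 313.9], 0.9)]
dish top [([313.9, 110.8], 0.57)]
burnisher scene [([135.0, 300.3], 0.73), ([346.5, 207.3], 0.41)]
burnisher top [([350.7, 126.1], 0.62)]
```

View pics/c_cov.png

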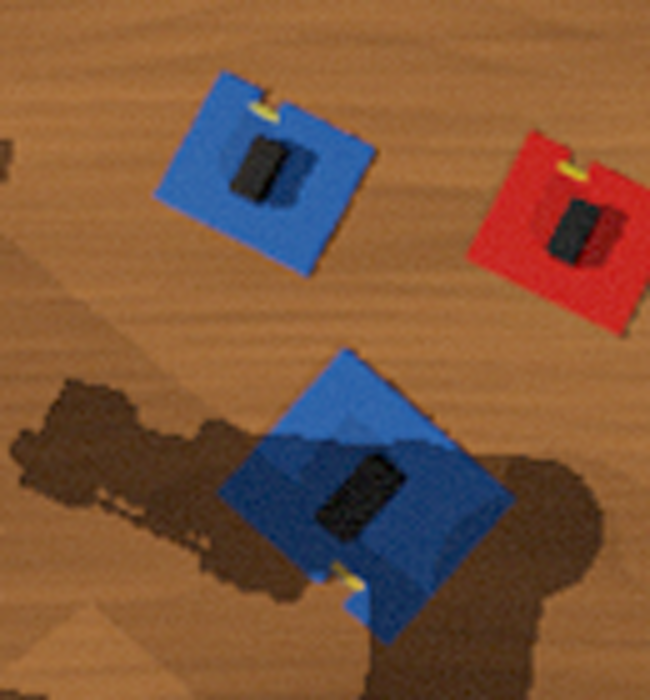

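View pics/c_box.png

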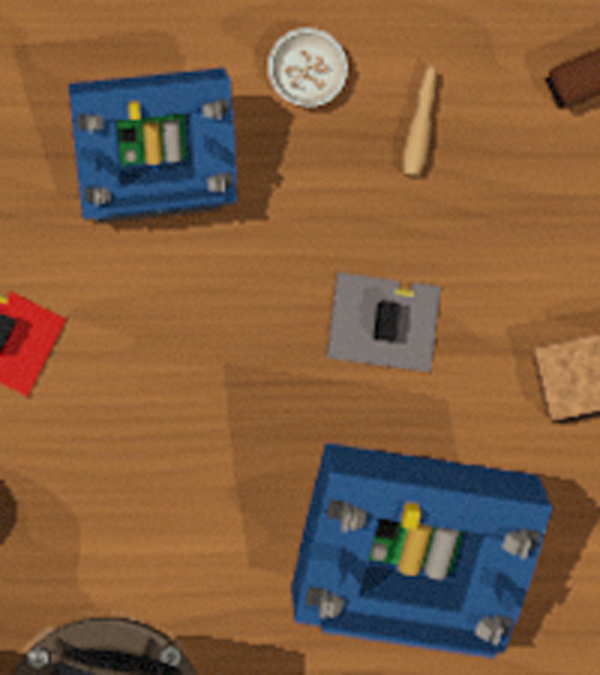

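The candidates, in top-camera pixels, are:
- **Covers:** small blue at (153,184), large blue at (173,249), red at (215,197) and grey at (343,192).
- **Boxes:** small at (266,133) and large at (355,268).

The small blue cover fits the description: not red, the smaller of the two blues, notch at +y. The enlarged crop shows this. Next I'll check its size and the box's size in mm.

```bash
python3 - <<'E'
from h import *
f=grab("top"); s=grab("scene")
P=[onz(f,p,0.005)[:2] for p in [(144.4,164),(175.2,180),(162,205),(131,189.2)]]
print("cover small",np.round(P,4),[np.linalg.norm(P[i]-P[(i+1)%4]).round(4) for i in range(4)],np.mean(P,0))
P=[onz(f,p,0.005)[:2] for p in [(169,219.6),(203,249.6),(178,278.6),(143.6,248.6)]]
print("cover big",[np.linalg.norm(P[i]-P[(i+1)%4]).round(4) for i in range(4)])
P=[onz(f,p,0.129)[:2] for p in [(238.3,113.5),(290.5,108.3)]]; print("box small back width",np.linalg.norm(P[0]-P[1]))
P=[onz(f,p,0.129)[:2] for p in [(325,234),(397.6,246)]]; print("box big back width",np.linalg.norm(P[0]-P[1]))
for l,a,b in [("grip",(150.9,184),(371.8,200.3)),("notch",(153.7,171.2),(372.7,217.7)),("seat",(266.6,136.2),(245.4,251.6)),("key",(256.8,123.9),(256,257.7)),("lip",(266.2,151.2),(245.3,235)),("clipul",(244.9,122.6),(270.5,255.2)),("spare",(339.2,193.3),(150,216.6)),("dish",(313.9,110.8),(188.5,313.9)),("plier",(179.8,115.5),(360.6,288.8)),("punch",(140.2,133.8),(404.6,254.1))]:
    p,e=tri([ray(f,a),ray(s,b)]); print(l,p.round(4),np.round(e,4))
print(Rm(arm.get_state()["ee_rot"]).round(3))
E
```

```text
cover small [[0.5494 0.3624]
 [0.4932 0.2551]
 [0.4067 0.2994]
 [0.4617 0.4069]] [np.float64(0.1212), np.float64(0.0972), np.float64(0.1207), np.float64(0.0983)] [0.47773646 0.33092   ]
cover big [np.float64(0.1559), np.float64(0.1284), np.float64(0.1558), np.float64(0.13)]
box small back width 0.1702144016455063
box big back width 0.23265030900614453
grip [0.4789 0.3378 0.0126] [0.0008 0.0008]
notch [ 0.5261  0.3332 -0.0106] [0.0001 0.0001]
seat [ 0.629  -0.0607  0.0888] [0.0017 0.0017]
key [ 0.6631 -0.032   0.1182] [0.006 0.006]
lip [ 0.5793 -0.0572  0.0865] [0.0002 0.0002]
clipul [0.6652 0.0058 0.1268] [0.0069 0.0069]
spare [ 0.4446 -0.3208  0.0138] [0.0088 0.0088]
dish [ 0.7421 -0.2328 -0.0116] [0.0005 0.0005]
plier [ 0.7305  0.2467 -0.0325] [0.0007 0.0007]
punch [6.580e-01 3.835e-01 2.000e-04] [0.0034 0.0034]
[[-0.     0.904 -0.427]
 [-0.    -0.427 -0.904]
 [-1.     0.     0.   ]]
```

```bash
python3 -m handwheel '{"gripper":[1,1,1,1,1,1,1,1,1,1],"travel":[[0.29,-0.514,-0.09],[0.29,-0.514,-0.09],[0.29,-0.514,-0.09],[0.29,-0.514,-0.09],[0.29,-0.514,-0.09],[0.29,-0.514,-0.09],[0.29,-0.514,-0.09],[0.29,-0.514,-0.09],[0.29,-0.514,-0.09],[0.29,-0.514,-0.09]],"spin":[-0.038,-0.038,-0.038,-0.038,-0.038,-0.038,-0.038,-0.038,-0.038,-0.038]}'
python3 - <<'E'
from h import *
f=grab("wrist","b_wrist.png")
for l in ["cover_grip","cover_notch","cover_ll","cover_lr","cover_ul","cover_ur"]:
    print(l,[(np.round(d["at"],1).tolist(),round(d["conf"],2),onz(f,d["at"],0.0165 if 'grip' in l else 0.002).round(4)) for d in spotter.tip_of("wrist",l)])
print(arm.get_state()["eef_pos"],f["eye"],f["attitude"])
E
```

```text
t: 2.75
eef_pos: [0.4327, 0.3546, 0.2008]
ee_rot: [2.961, 1.57, 0.921]
force: [-0.2, -0.3, 0.4]
width: 0.0876
cover_grip [([385.0, 263.6], 0.75, array([0.2527, 0.2573, 0.0165])), ([254.4, 132.0], 0.74, array([0.4777, 0.3321, 0.0165])), ([236.5, 91.4], 0.6, array([0.5248, 0.3298, 0.0165])), ([451.4, 74.0], 0.56, array([0.437 , 0.1182, 0.0165]))]
cover_notch [([232.5, 87.6], 0.96, array([0.5315, 0.3324, 0.002 ])), ([434.2, 27.0], 0.84, array([0.4879, 0.1127, 0.002 ]))]
cover_ll [([388.5, 117.8], 0.9, array([0.4209, 0.187 , 0.002 ])), ([444.0, 228.3], 0.66, array([0.2562, 0.169 , 0.002 ])), ([205.1, 164.0], 0.59, array([0.4697, 0.4032, 0.002 ]))]
cover_lr [([295.2, 166.3], 0.85, array([0.4178, 0.307 , 0.002 ])), ([480.4, 116.9], 0.64, array([0.3738, 0.092 , 0.002 ])), ([338.9, 203.4], 0.62, array([0.3495, 0.2776, 0.002 ]))]
cover_ul [([400.9, 29.1], 0.93, array([0.502 , 0.1449, 0.002 ])), ([200.9, 88.0], 0.7, array([0.5472, 0.3643, 0.002 ]))]
cover_ur [([316.9, 278.1], 0.66, array([0.2625, 0.3454, 0.002 ])), ([302.7, 90.9], 0.65, array([0.4926, 0.2635, 0.002 ])), ([499.0, 31.9], 0.59, array([0.4521, 0.0525, 0.002 ]))]
[0.43279873 0.35382196 0.20053285] [0.50102143 0.31911047 0.3399941 ] [ 2.85180856e+00  5.82347137e-04 -2.04021119e+00]
```

View pics/b_wrist.png

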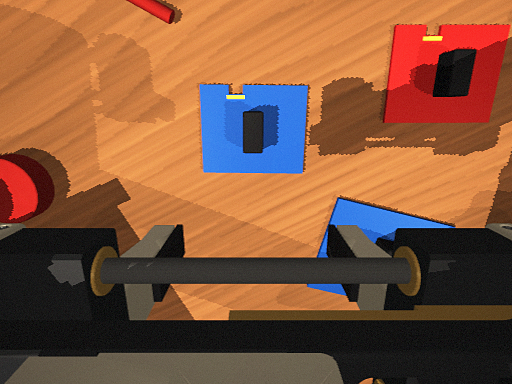

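```bash
python3 - <<'E'
from h import *
f=grab("wrist")
im=f["pixels"]; hsv=cv2.cvtColor(im,cv2.COLOR_BGR2HSV)
m=((hsv[...,0]>100)&(hsv[...,0]<125)&(hsv[...,1]>130)).astype(np.uint8); m[185:]=0; m[:70]=0; m[:,:180]=0;m[:,330:]=0
m=cv2.morphologyEx(m,cv2.MORPH_CLOSE,np.ones((25,25)))
cs,_=cv2.findContours(m,cv2.RETR_EXTERNAL,cv2.CHAIN_APPROX_NONE); c=max(cs,key=cv2.contourArea)[:,0,:]
P=np.array([onz(f,p,0.004)[:2] for p in c])
r=cv2.minAreaRect((P*1000).astype(np.float32)); print(r, cv2.boxPoints(r))
# block top dark
d=((im.max(2)<45)).astype(np.uint8); d[:100]=0;d[160:]=0;d[:,:235]=0;d[:,272:]=0
cs,_=cv2.findContours(d,cv2.RETR_EXTERNAL,cv2.CHAIN_APPROX_NONE); c=max(cs,key=cv2.contourArea); print(cv2.boundingRect(c))
x,y,w,h=cv2.boundingRect(c)
print(onz(f,(x+w/2,y),0.033),onz(f,(x+w/2,y+h),0.005),onz(f,(x+w/2,y+h),0.033))
print(proj(f,[[0.4777,0.331,0.033],[0.4777,0.331,0.005]]))
E
```

```text
((479.3567199707031, 333.25213623046875), (119.9308853149414, 100.27454376220703), 62.43959426879883) [[407.16382 303.28906]
 [496.05954 256.89368]
 [551.5496  363.2152 ]
 [462.6539  409.6106 ]]
(242, 112, 20, 42)
[0.49835458 0.32343703 0.033     ] [0.45534772 0.34579638 0.005     ] [0.45917856 0.34349961 0.033     ]
[[254.51682987 133.27836825]
 [254.5679863  131.1478701 ]]
```

```bash
python3 -m handwheel '{"gripper":[1,1,1,1,1,1,1,1,1,1,1,1],"travel":[[0.254,-0.838,0.14],[0.254,-0.838,0.14],[0.254,-0.838,0.14],[0.254,-0.838,0.14],[0.254,-0.838,0.14],[0.254,-0.838,0.14],[0.254,-0.838,0.14],[0.254,-0.838,0.14],[0.254,-0.838,0.14],[0.254,-0.838,0.14],[0.254,-0.838,0.14],[0.254,-0.838,0.14]],"spin":[0.72,0.72,0.72,0.72,0.72,0.72,0.72,0.72,0.72,0.72,0.72,0.72]}'
python3 - <<'E'
from h import *
f=grab("wrist","c_wrist.png")
import pickle; pickle.dump(f,open("fw1.pkl","wb"))
for l in ["seat_mid","key_top","lip_mid","clip_ul"]:
    print(l,[(np.round(d["at"],1).tolist(),round(d["conf"],2)) for d in spotter.tip_of("wrist",l)])
E
```

```text
t: 4.35
eef_pos: [0.5597, -0.0651, 0.2703]
ee_rot: [-1.965, 1.57, 2.842]
force: [-0.5, -1.0, -0.4]
width: 0.0874
seat_mid [([257.1, 110.2], 0.98)]
key_top [([230.9, 68.8], 0.85)]
lip_mid [([254.1, 161.0], 0.58)]
clip_ul [([186.9, 75.8], 0.76), ([254.0, 108.0], 0.55)]
```

View pics/c_wrist.png

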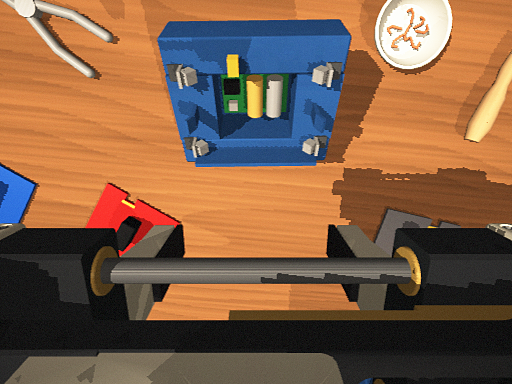

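```bash
python3 - <<'E'
from h import *
import pickle; f=pickle.load(open("fw1.pkl","rb"))
crop(f,"d_box.png",155,15,355,170,4)
t=grab("top"); s=grab("scene"); pickle.dump((t,s),open("fts.pkl","wb"))
crop(t,"d_top.png",230,95,310,170,8); crop(s,"d_scene.png",205,220,295,300,8)
E
```

```text
(no output)
```

View pics/d_box.png

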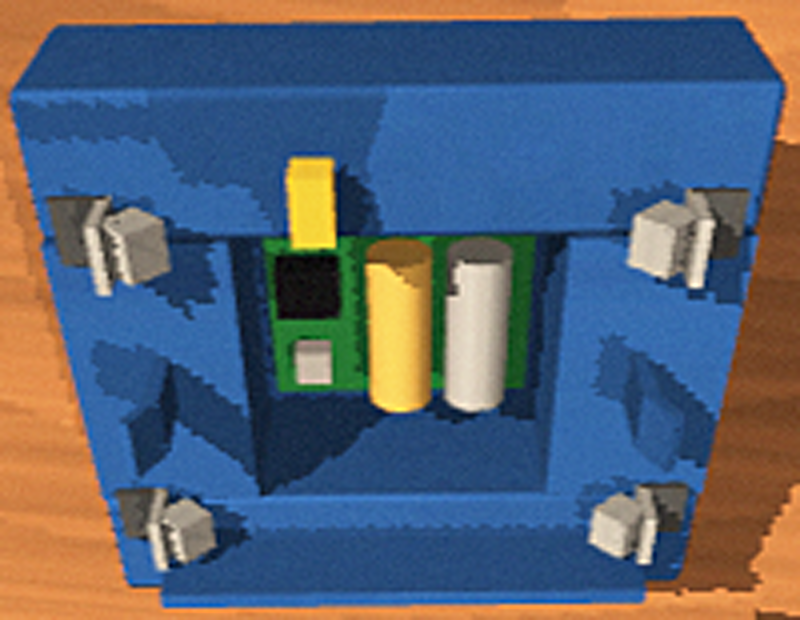

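View pics/d_top.png

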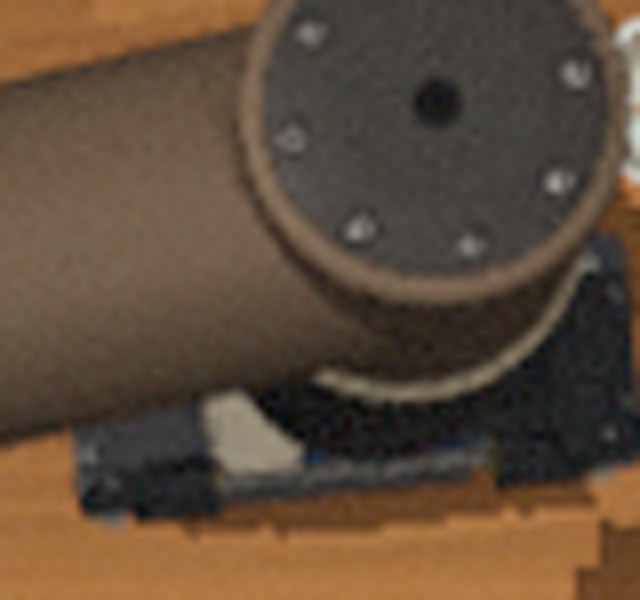

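View pics/d_scene.png

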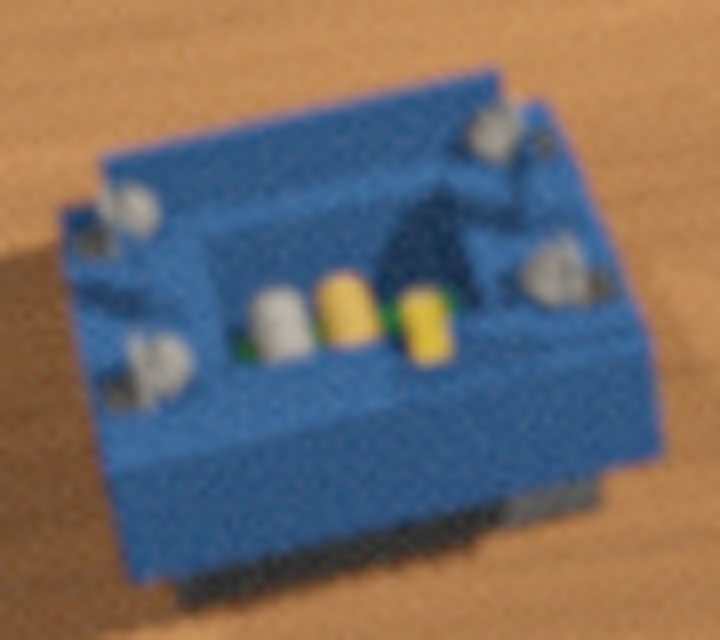

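```bash
cat > fit.py <<'E'
from h import *
import pickle; f=pickle.load(open("fw1.pkl","rb")); t,s=pickle.load(open("fts.pkl","rb"))
def fr(p):
    x0,y0,z0,ps,pi=p
    return np.array([x0,y0,z0]), R.from_euler('zy',[ps,-pi]).as_matrix()
W=lambda u,v:(u/4+155,v/4+15); S=lambda u,v:(u/8+205,v/8+220)
obs=[(f,W(235,236),(38,43,0),1),(f,W(568,236),(38,-43,0),1),(f,W(262,494),(-38,43,0),1),(f,W(547,493),(-38,-43,0),1),
(f,W(288,157),(58,25,12),1),(f,W(334,157),(58,15,12),1),
(f,(257.1,110.2),(0,0,0),.5),(f,(230.9,68.8),(50,20,12),.5),(f,(254.1,161),(-52.5,0,26),.5),(f,(186.9,75.8),(42,63,9.6),.5),
(t,(266.6,136.2),(0,0,0),.7),(t,(256.8,123.9),(50,20,12),.7),(t,(266.2,151.2),(-52.5,0,26),.7),(t,(244.9,122.6),(42,63,9.6),.7),
(s,(245.4,251.6),(0,0,0),.7),(s,(256,257.7),(50,20,12),.7),(s,(245.3,235),(-52.5,0,26),.7),(s,(270.5,255.2),(42,63,9.6),.7)]
def res(p,obs,full=False):
    o,A=fr(p); out=[]
    for g,uv,q,w in obs: out.append(w*(proj(g,o+A@(np.array(q)/1000))[0]-uv))
    return np.array(out) if full else np.concatenate(out+[[ (p[4]-np.pi/6)*500]])
if __name__=="__main__":
    p0=[.629,-.06,.089,.09,np.pi/6]
    for name,ob in [("all",obs),("wrist",obs[:10]),("wrist+top",obs[:14]),("ts",obs[10:])]:
        r=least_squares(res,p0,args=(ob,),loss='soft_l1',f_scale=1.0); print(name,r.x.round(4),np.degrees(r.x[3:]).round(2)); print(res(r.x,ob,True).round(1).tolist())
E
python3 fit.py
```

```text
all [ 0.6345 -0.0588  0.0904  0.0935  0.5234] [ 5.36 29.99]
[[-1.9, -0.5], [2.1, 0.3], [-0.8, -1.5], [0.8, 0.1], [-0.2, 3.4], [-0.7, 3.4], [-0.8, -0.8], [1.0, -1.1], [0.5, 0.2], [1.1, -1.1], [-0.0, -1.2], [1.8, -1.7], [1.3, 0.6], [1.0, 1.6], [1.1, 1.1], [1.3, 1.0], [-1.8, -0.5], [2.2, -0.1]]
wrist [ 0.6347 -0.0588  0.0892  0.0962  0.5233] [ 5.51 29.98]
[[-1.8, -0.4], [1.9, 0.2], [-0.5, -1.6], [0.8, -0.2], [-0.2, 3.5], [-0.8, 3.5], [-0.7, -0.8], [1.0, -1.1], [0.5, 0.1], [1.2, -1.1]]
wrist+top [ 0.6347 -0.0586  0.0884  0.0953  0.5233] [ 5.46 29.98]
[[-1.8, -0.4], [1.6, 0.3], [-0.7, -1.8], [0.5, -0.3], [-0.3, 3.6], [-0.9, 3.6], [-0.8, -0.9], [0.9, -1.1], [0.4, -0.0], [1.2, -1.1], [-0.1, -1.1], [1.7, -1.6], [1.3, 0.6], [1.0, 1.7]]
ts [ 6.310e-01 -5.800e-02  9.010e-02  1.000e-04  5.237e-01] [1.e-02 3.e+01]
[[-0.2, -0.4], [2.6, -1.3], [0.1, 1.4], [1.7, 1.1], [1.2, 0.2], [0.2, 0.6], [-0.4, -1.5], [1.6, 0.1]]
```

```bash
python3 - <<'E'
from fit import *
r=least_squares(res,[.629,-.06,.089,.09,np.pi/6],args=(obs,),loss='soft_l1')
o,A=fr(r.x); print(r.x)
im=cv2.resize(f["pixels"][15:170,155:355],None,fx=4,fy=4,interpolation=cv2.INTER_CUBIC)
def L(pts,c,closed=True):
    q=(proj(f,o+np.array(pts)@A.T/1000)-[155,15])*4
    cv2.polylines(im,[q.astype(np.int32)],closed,c,1)
L([(38,43,0),(38,-43,0),(-38,-43,0),(-38,43,0)],(255,255,255))
for z in (0,12): L([(42,15,z),(58,15,z),(58,25,z),(42,25,z)],(0,0,255))
L([(-52.5,60,26),(-52.5,-60,26)],(255,0,255),False)
for sx in(-1,1):
  for sy in (-1,1): L([(sx*42-6,sy*58,9.6),(sx*42+6,sy*58,9.6),(sx*42+6,sy*63,9.6),(sx*42-6,sy*63,9.6)],(0,255,255))
for sy in(-1,1): L([(-8,sy*61,0),(8,sy*61,0),(8,sy*61,31),(-8,sy*61,31)],(0,255,0))
L([(-50,60,15),(50,60,15),(50,-60,15),(-50,-60,15)],(0,128,255))
cv2.imwrite("pics/e.png",im)
E
```

```text
[ 0.63454079 -0.05877495  0.09038655  0.09352419  0.52339125]
```

View pics/e.png

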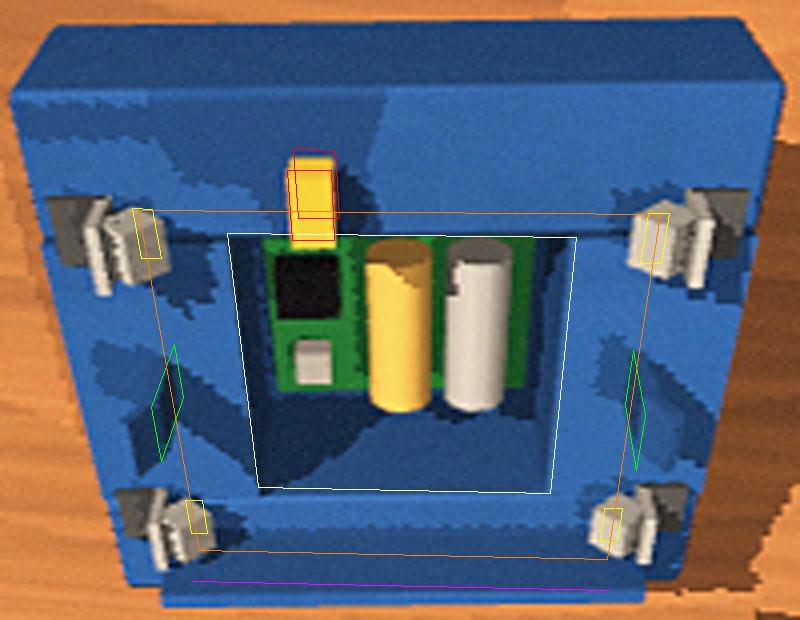

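```bash
python3 - <<'E'
import re
s=open("fit.py").read()
s=s.replace("(f,W(288,157),(58,25,12),1),(f,W(334,157),(58,15,12),1),","(f,W(290,157),(58,25,0),1),(f,W(334,157),(58,15,0),1),(f,W(290,248),(42,25,12),1),(f,W(336,248),(42,15,12),1),(f,W(166,588),(-52.5,58.5,26),.0),")
s=s.replace("W(235,236)","W(230,237)").replace("W(568,236)","W(572,236)").replace("obs[:10]","obs[:9]").replace("obs[:14]","obs[:13]").replace("obs[10:]","obs[13:]")
open("fit.py","w").write(s)
E
python3 fit.py
python3 - <<'E'
from fit import *
r=least_squares(res,[.629,-.06,.089,.09,np.pi/6],args=(obs[:9],),loss='soft_l1')
o,A=fr(r.x); print(r.x)
im=cv2.resize(f["pixels"][15:170,155:355],None,fx=4,fy=4,interpolation=cv2.INTER_CUBIC)
def L(pts,c,closed=True):
    q=(proj(f,o+np.array(pts)@A.T/1000)-[155,15])*4
    cv2.polylines(im,[q.astype(np.int32)],closed,c,1)
L([(38,43,0),(38,-43,0),(-38,-43,0),(-38,43,0)],(255,255,255))
for z in (0,12): L([(42,15,z),(58,15,z),(58,25,z),(42,25,z)],(0,0,255))
L([(-52.5,60,26),(-52.5,-60,26)],(255,0,255),False)
for sx in(-1,1):
  for sy in (-1,1): L([(sx*42-6,sy*58,9.6),(sx*42+6,sy*58,9.6),(sx*42+6,sy*63,9.6),(sx*42-6,sy*63,9.6)],(0,255,255))
for sy in(-1,1): L([(-8,sy*61,0),(8,sy*61,0),(8,sy*61,31),(-8,sy*61,31)],(0,255,0))
cv2.imwrite("pics/e2.png",im)
E
```

```text
all [ 0.6336 -0.0586  0.0881  0.1036  0.5237] [ 5.93 30.  ]
[[-0.8, 0.9], [0.1, 1.1], [-0.4, -0.6], [0.7, 0.4], [0.2, 0.0], [-0.3, -0.0], [0.3, -0.4], [-0.8, -0.4], [0.0, -0.0], [-0.9, -0.3], [0.7, -0.3], [0.6, 0.4], [1.1, -0.2], [-0.1, -0.9], [1.6, -1.3], [1.4, 0.9], [0.9, 2.0], [1.1, 1.1], [1.4, 1.0], [-1.9, -0.5], [2.3, -0.2]]
wrist [ 0.6338 -0.0588  0.087   0.1063  0.5236] [ 6.09 30.  ]
[[-0.6, 0.9], [0.0, 0.9], [-0.0, -0.8], [0.8, 0.0], [0.3, 0.1], [-0.2, 0.0], [0.5, -0.5], [-0.7, -0.5], [0.0, -0.0]]
wrist+top [ 0.6337 -0.0587  0.0875  0.1063  0.5236] [ 6.09 30.  ]
[[-0.8, 0.9], [0.0, 0.9], [-0.1, -0.7], [0.8, 0.1], [0.2, 0.1], [-0.3, 0.0], [0.3, -0.4], [-0.8, -0.5], [0.0, -0.0], [-0.8, -0.4], [0.7, -0.3], [0.7, 0.3], [1.2, -0.1]]
ts [ 6.310e-01 -5.800e-02  9.010e-02  1.000e-04  5.237e-01] [1.e-02 3.e+01]
[[-0.2, -0.4], [2.6, -1.3], [0.1, 1.4], [1.7, 1.1], [1.2, 0.2], [0.2, 0.6], [-0.4, -1.5], [1.6, 0.1]]
[ 0.63383155 -0.05876753  0.08697568  0.10628042  0.52355562]
```

View pics/e2.png

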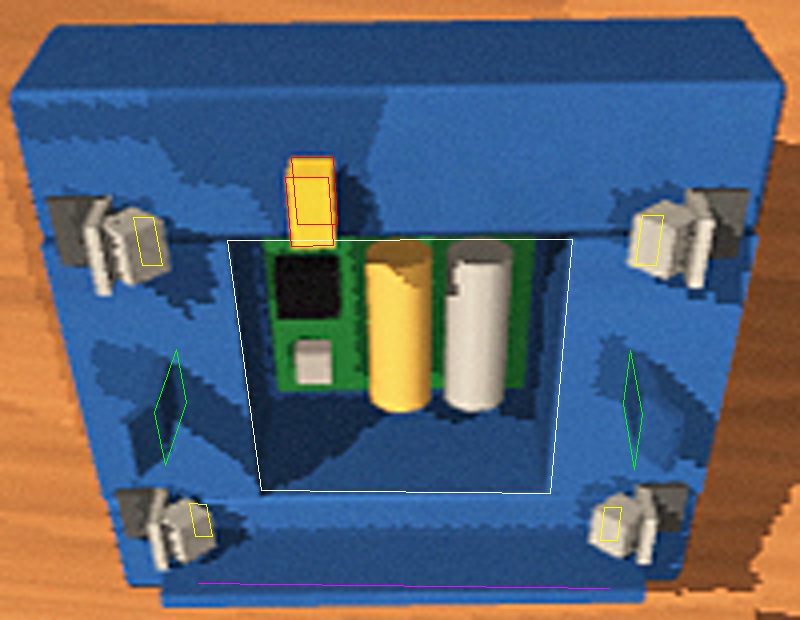

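```bash
python3 -m handwheel '{"gripper":[1,1,1,1,1,1,1,1,1,1,1],"travel":[[-0.162,0.796,-0.26],[-0.162,0.796,-0.26],[-0.162,0.796,-0.26],[-0.162,0.796,-0.26],[-0.162,0.796,-0.26],[-0.162,0.796,-0.26],[-0.162,0.796,-0.26],[-0.162,0.796,-0.26],[-0.162,0.796,-0.26],[-0.162,0.796,-0.26],[-0.162,0.796,-0.26]],"spin":[-0.733,-0.733,-0.733,-0.733,-0.733,-0.733,-0.733,-0.733,-0.733,-0.733,-0.733]}'
python3 - <<'E'
from h import *
f=grab("wrist","g_wrist.png"); st=arm.get_state(); A=Rm(st["ee_rot"]); print(st["eef_pos"].round(4),"tool y yaw",np.degrees(np.arctan2(A[1,1],A[0,1])))
print(st["force"].round(2))
im=f["pixels"]; 
E
```

```text
t: 5.8
eef_pos: [0.4782, 0.3335, 0.1399]
ee_rot: [-0.131, 1.569, -2.18]
force: [-0.2, -0.7, 0.2]
width: 0.0877
[0.4786 0.3327 0.1404] tool y yaw -27.47585319585162
[0.46 0.52 0.15]
```

View pics/g_wrist.png

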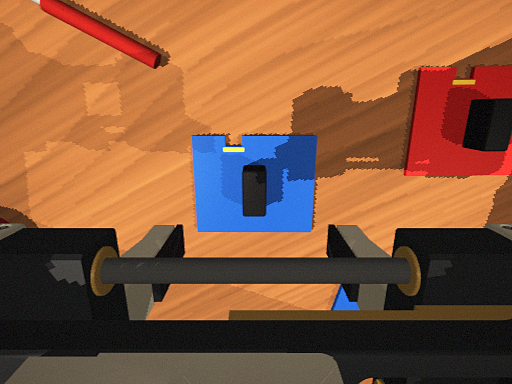

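The small blue cover sits square under the jaws, block at about (255,190), notch line at (233,149). I'll go down and grip.

```bash
python3 -m handwheel '{"gripper":[1,1,1,1,1,-1,-1,-1,-1,-1,-1,-1],"travel":[[0,0,-0.1],[0,0,-0.2],[0,0,-0.222],[0,0,-0.222],[0,0,-0.222],[0,0,-0.222],[0,0,-0.222],[0,0,-0.222],[0,0,-0.222],[0,0,-0.222],[0,0,-0.222],[0,0,-0.222]],"spin":[0,0,0,0,0,0,0,0,0,0,0,0]}' 10
python3 - <<'E'
from h import *
f=grab("wrist","h_wrist.png"); f=grab("scene"); crop(f,"h_scene.png",310,120,450,250,5)
E
```

```text
t: 7.05
eef_pos: [0.479, 0.3324, 0.0295]
ee_rot: [-0.161, 1.571, -2.212]
force: [-0.2, 0.4, 0.1]
width: 0.0374
```

View pics/h_wrist.png

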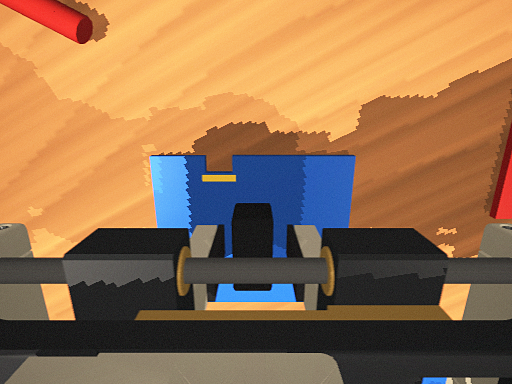

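```bash
python3 -m handwheel '{"gripper":[-1,-1,-1,-1,-1,-1,-1,-1,-1,-1],"travel":[[0,0,0],[0,0,0],[0,0,0],[0,0,0],[0,0,0.05],[0,0,0.15],[0,0,0.25],[0,0,0.34],[0,0,0.34],[0,0,0.34]],"spin":[0,0,0,0,0,0,0,0,0,0]}'
python3 - <<'E'
from h import *
f=grab("wrist","i_wrist.png")
E
```

```text
t: 8.15
eef_pos: [0.479, 0.3327, 0.2006]
ee_rot: [-3.116, 1.568, 1.116]
force: [-0.0, -0.2, -3.0]
width: 0.0221
```

View pics/i_wrist.png

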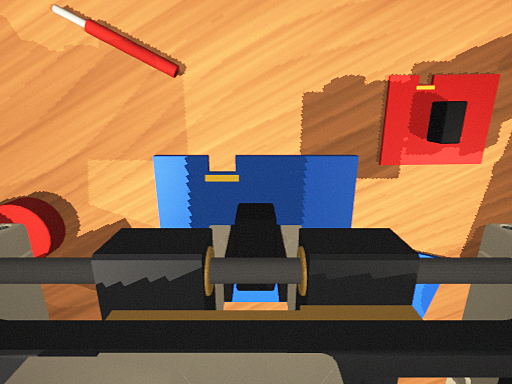

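```bash
python3 - <<'E'
from h import *
f=grab("wrist"); st=arm.get_state(); A=Rm(st["ee_rot"]); 
for uv in [(153,155),(357.5,155),(209,155),(235,155)]:
    for dz in (-.024,):
        p=onz(f,uv,st["eef_pos"][2]+dz); print(uv,((p-st["eef_pos"])@A*1000).round(1))
print(np.degrees(np.arctan2(A[1,1],A[0,1])))
E
```

```text
(153, 155) [ 23.8  50.4 -59.3]
(357.5, 155) [24.1 50.4 59.9]
(209, 155) [ 23.9  50.4 -26.6]
(235, 155) [ 23.9  50.4 -11.5]
-27.57335805227847
```

```bash
python3 -m handwheel '{"gripper":[-1,-1,-1,-1,-1,-1,-1,-1,-1,-1,-1,-1,-1],"travel":[[0.27,-0.787,-0.01],[0.27,-0.787,-0.01],[0.27,-0.787,-0.01],[0.27,-0.787,-0.01],[0.27,-0.787,-0.01],[0.27,-0.787,-0.01],[0.27,-0.787,-0.01],[0.27,-0.787,-0.01],[0.27,-0.787,-0.01],[0.27,-0.787,-0.01],[0.27,-0.787,-0.01],[0.27,-0.787,-0.01],[0.27,-0.787,-0.01]],"spin":[0.746,0.746,0.746,0.746,0.746,0.746,0.746,0.746,0.746,0.746,0.746,0.746,0.746]}'
python3 - <<'E'
from h import *
f=grab("wrist","j_wrist.png"); st=arm.get_state(); A=Rm(st["ee_rot"]); print(st["eef_pos"].round(4),np.degrees(np.arctan2(A[1,1],A[0,1])),st["force"])
S=np.array([.6337,-.0588,.0875]); B=R.from_euler('zy',[np.radians(6),-np.pi/6]).as_matrix()
crop(f,"j_c.png",130,0,380,200,3)
for n in("key",(58,25,0)),("key",(58,15,0)),("clipul",(48,63,0)),("clipur",(48,-63,0)): print(n[0],proj(f,S+B@(np.array(n[1])/1000)).round(1))
E
```

```text
t: 9.55
eef_pos: [0.6137, -0.06, 0.1941]
ee_rot: [-1.573, 1.57, -3.038]
force: [0.4, 0.3, -1.2]
width: 0.0218
[ 0.6138 -0.06    0.1944] 6.107387441093346 [-1.00596103 -0.17566989 -0.5235799 ]
key [[221.4 115.4]]
key [[234.8 115.6]]
clipul [[174.1 125.9]]
clipur [[338.2 129.1]]
```

View pics/j_c.png

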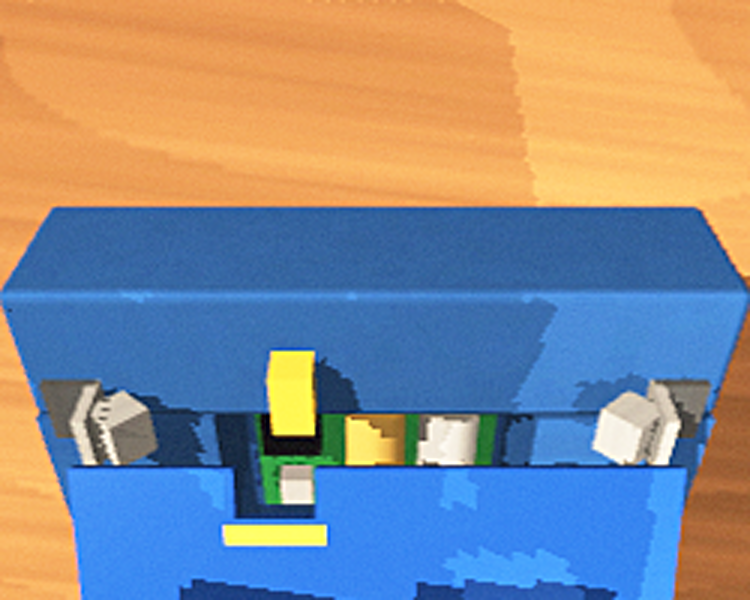

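```bash
python3 -m handwheel '{"gripper":[-1,-1,-1,-1,-1,-1],"travel":[[0,0,-0.04],[0,0,-0.06],[0,0,-0.08],[0,0,-0.09],[0,0,-0.09],[0,0,-0.09]],"spin":[0,0,0,0,0,0]}' 5
python3 - <<'E'
from h import *
f=grab("wrist","k_wrist.png"); crop(f,"k_c.png",130,0,380,200,3)
E
```

```text
t: 10.2
eef_pos: [0.6143, -0.0609, 0.1499]
ee_rot: [1.494, 1.57, 0.028]
force: [-0.5, 0.7, -0.1]
width: 0.0218
```

View pics/k_c.png

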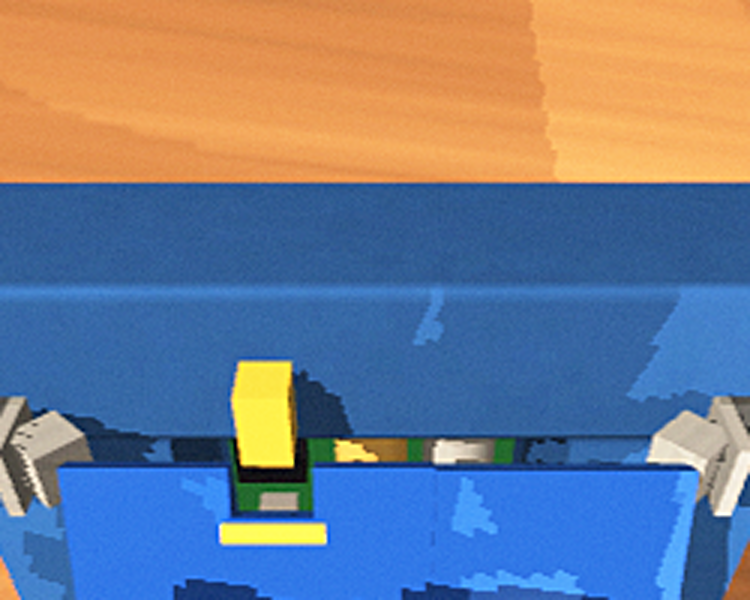

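```bash
python3 -m handwheel '{"gripper":[-1,-1,-1,-1,-1,-1,-1,-1],"travel":[[0,0.003,0],[0,0.003,-0.005],[0,0.003,-0.01],[0,0.003,-0.015],[0,0.003,-0.02],[0,0.003,-0.025],[0,0.003,-0.03],[0,0.003,-0.03]],"spin":[0,0,0,0,0,0,0,0]}' 5
python3 - <<'E'
from h import *
f=grab("wrist","l_wrist.png"); crop(f,"l_c.png",110,60,400,300,2.7)
f=grab("scene"); crop(f,"l_s.png",190,180,310,310,5)
E
```

```text
t: 11.05
eef_pos: [0.6142, -0.0596, 0.1346]
ee_rot: [1.129, 1.57, -0.337]
force: [-0.7, -0.8, 1.1]
width: 0.0218
```

View pics/l_c.png

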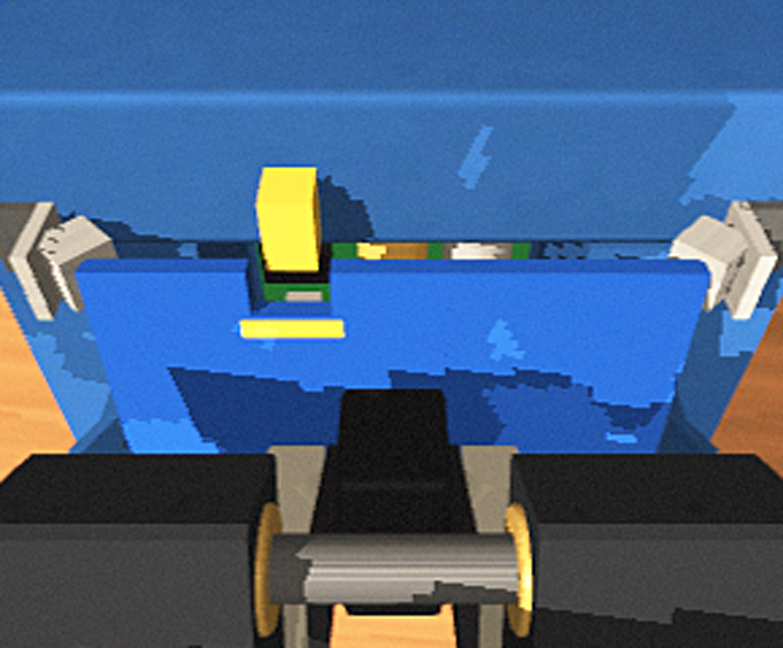

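View pics/l_s.png

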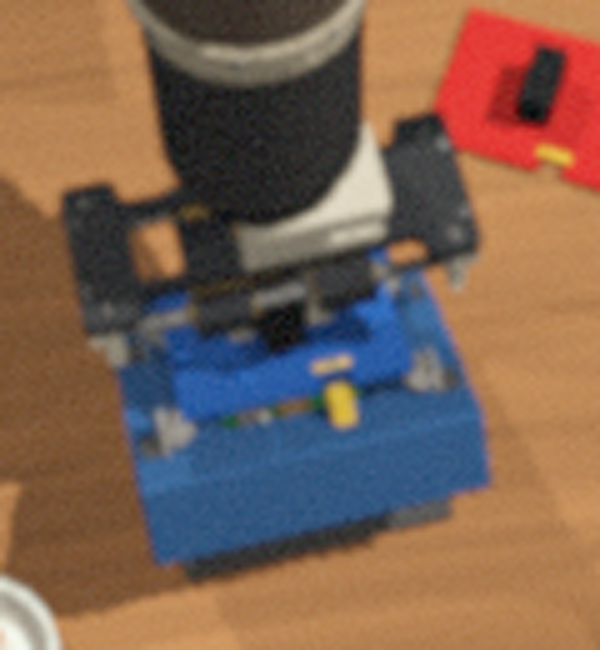

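```bash
python3 -m handwheel '{"gripper":[-1,-1,-1,-1,-1,-1],"travel":[[0,0,-0.004],[0,0,-0.008],[0,0,-0.012],[0,0,-0.016],[0,0,-0.018],[0,0,-0.018]],"spin":[0,0,0,0,0,0]}' 5
python3 - <<'E'
from h import *
f=grab("wrist","m_wrist.png"); crop(f,"m_c.png",110,60,400,300,2.7); print(arm.get_state()["force"],arm.get_state()["eef_pos"])
E
```

```text
t: 11.75
eef_pos: [0.6159, -0.0595, 0.1303]
ee_rot: [1.383, 1.565, -0.081]
force: [-9.4, 1.6, 30.0]
width: 0.0222
[-9.0529394   1.65440725 30.11843651] [ 0.61594372 -0.05944183  0.1303168 ]
```

View pics/m_c.png

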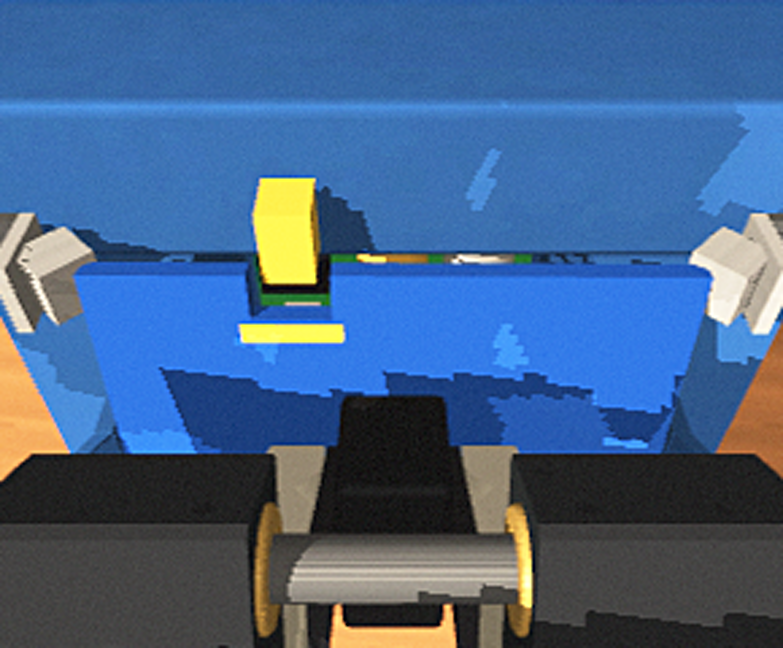

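```bash
python3 -m handwheel '{"gripper":[-1,-1,-1,-1],"travel":[[0,0,0.006],[0,0,0.012],[0,0,0.012],[0,0,0.012]],"spin":[0,0,0,0]}' 4
cat > tilt.py <<'E'
from h import *
def model(f,S=np.array([.6337,-.0588,.0875]),yaw=6):
    return S,R.from_euler('zy',[np.radians(yaw),-np.pi/6]).as_matrix()
def sim(th,g=29):
    # project plate top corners for pivot tilt th in tool coordinates
    f=viewer.grab_frame("wrist"); st=arm.get_state(); A=Rm(st["ee_rot"]); p=st["eef_pos"]
    ux=A[:,1]; uz=-A[:,0]; uy=-A[:,2]
    c,s=np.cos(np.radians(th)),np.sin(np.radians(th))
    X=c*ux+s*uz; Z=-s*ux+c*uz
    o=p-(g-5)/1000*Z
    pts=[(50,60,0),(50,-60,0),(50,60,-5),(50,-60,-5),(40,28,0),(40,12,0),(22,11,28),(22,-11,28)]
    return f,proj(f,[o+(a*X+b*uy+d*Z)/1000 for a,b,d in pts])
E
python3 - <<'E'
from tilt import *
for th in (0,10,15,20,25,30):
    f,q=sim(th); print(th,q.round(0).astype(int).tolist())
cv2.imwrite("pics/n_w.png",f["pixels"]); crop(f,"n_c.png",110,60,400,300,2.7)
print(arm.get_state()["force"])
E
```

```text
t: 12.2
eef_pos: [0.6147, -0.0594, 0.1326]
ee_rot: [1.492, 1.569, 0.026]
force: [-1.9, 0.6, 10.9]
width: 0.0221
0 [[151, 155], [358, 155], [154, 154], [355, 154], [207, 172], [234, 172], [233, 218], [276, 218]]
10 [[144, 152], [364, 152], [148, 149], [361, 149], [205, 169], [233, 169], [232, 223], [276, 223]]
15 [[141, 151], [368, 151], [144, 147], [365, 147], [203, 168], [232, 168], [232, 226], [276, 226]]
20 [[137, 151], [372, 151], [140, 146], [368, 146], [202, 168], [232, 168], [232, 229], [277, 229]]
25 [[133, 152], [375, 152], [136, 146], [372, 146], [200, 168], [231, 168], [232, 232], [277, 232]]
30 [[129, 154], [380, 154], [132, 147], [377, 147], [199, 169], [231, 169], [232, 236], [277, 236]]
[-3.46839012  1.18853383  9.87304513]
```

View pics/n_w.png

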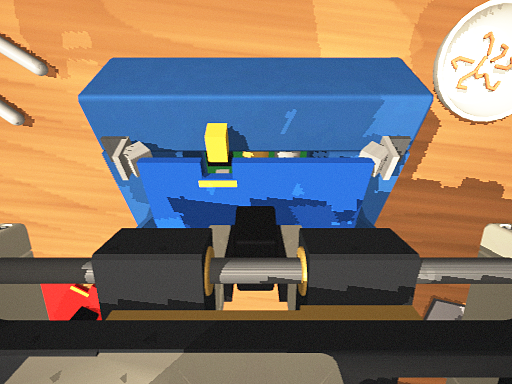

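```bash
python3 -m handwheel '{"gripper":[-1,-1,-1,-1,-1,-1,-1],"travel":[[0,0,0.01],[0.01,0.001,0.012],[0.02,0.002,0.012],[0.02,0.002,0.008],[0.02,0.002,0.004],[0.02,0.002,0],[0.02,0.002,0]],"spin":[0,0,0,0,0,0,0]}' 4
python3 - <<'E'
from tilt import *
for th in (20,25,30):
    f,q=sim(th); print(th,q.round(0).astype(int).tolist())
cv2.imwrite("pics/o_w.png",f["pixels"]); crop(f,"o_c.png",110,60,400,300,2.7)
print(arm.get_state()["force"],arm.get_state()["eef_pos"])
E
```

```text
t: 13.2
eef_pos: [0.624, -0.0586, 0.132]
ee_rot: [0.748, 1.57, -0.718]
force: [-1.3, -0.5, 4.9]
width: 0.0217
20 [[137, 151], [372, 151], [140, 147], [368, 147], [202, 168], [232, 168], [232, 229], [277, 229]]
25 [[133, 152], [375, 152], [136, 146], [372, 146], [200, 168], [231, 168], [232, 232], [277, 232]]
30 [[129, 154], [380, 154], [132, 147], [376, 147], [199, 169], [231, 169], [231, 236], [277, 236]]
[-1.51870614  0.27858747  5.74215496] [ 0.62398824 -0.0586174   0.13200144]
```

View pics/o_c.png

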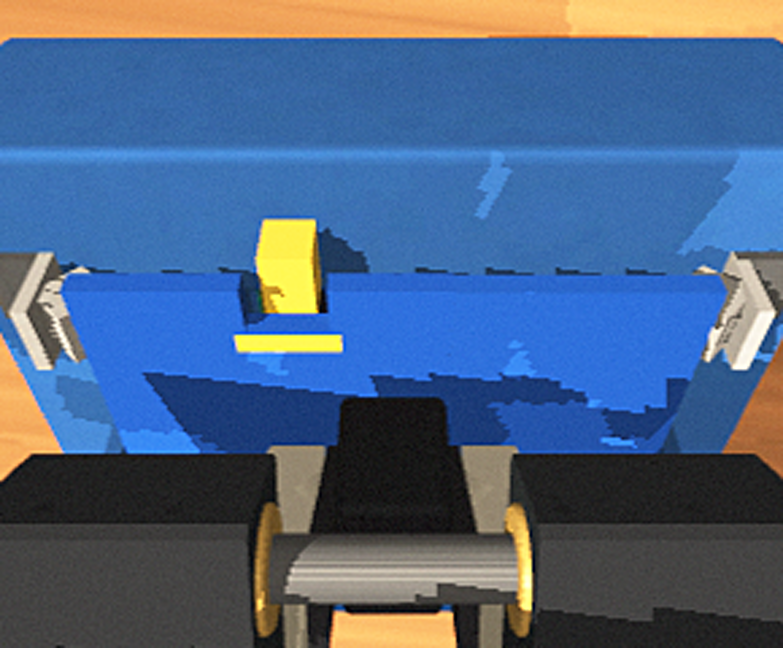

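```bash
python3 - <<'E'
from tilt import *
f=viewer.grab_frame("wrist"); S,B=model(f)
def q(*p): return proj(f,S+B@(np.array(p)/1000))[0].round(1)
for n,p in dict(cornUL=(50,60,20),cornUR=(50,-60,20),cornULz25=(50,60,25),keyback=(58,25,0),keybackr=(58,15,0),keyfront=(42,25,12),keyfr=(42,15,12),ridge=(60,0,0),noseUL=(48,58,15)).items(): print(n,q(*p))
st=arm.get_state(); print(((st["eef_pos"]-S)@B*1000).round(1))
E
```

```text
cornUL [138.8 172.5]
cornUR [372.2 178.6]
cornULz25 [135.6 179.1]
keyback [209.4 138.5]
keybackr [227.6 138.9]
keyfront [209.6 175. ]
keyfr [227.5 175.5]
ridge [255.1 136.4]
noseUL [146.7 169.1]
[13.8 -1.3 43.4]
```

```bash
python3 -m handwheel '{"gripper":[-1,-1,-1,-1,-1],"travel":[[0,0,-0.002],[-0.004,0,-0.006],[-0.008,-0.001,-0.009],[-0.012,-0.001,-0.012],[-0.012,-0.001,-0.012]],"spin":[0,0,0,0,0]}' 4
python3 - <<'E'
from tilt import *
for th in (25,30):
    f,q=sim(th); print(th,q.round(0).astype(int).tolist())
cv2.imwrite("pics/p_w.png",f["pixels"]); crop(f,"p_c.png",110,60,400,300,2.7)
S,B=model(f)
for p in [(50,60,20),(50,-60,20),(58,25,0)]: print(proj(f,S+B@(np.array(p)/1000))[0].round(1))
st=arm.get_state(); print(st["force"],st["eef_pos"],((st["eef_pos"]-S)@B*1000).round(1))
E
```

```text
t: 13.9
eef_pos: [0.6188, -0.0592, 0.1282]
ee_rot: [1.279, 1.568, -0.186]
force: [-5.6, 0.7, 16.9]
width: 0.0219
25 [[133, 152], [375, 152], [136, 146], [372, 146], [200, 168], [231, 168], [232, 232], [277, 232]]
30 [[129, 154], [380, 154], [132, 147], [377, 147], [199, 169], [231, 169], [232, 236], [277, 236]]
[134.6 163.9]
[376.4 170. ]
[207.8 129.2]
[-5.44317751  0.02395305 18.07191586] [ 0.61874615 -0.05927467  0.12814007] [ 7.3 -1.2 42.7]
```

View pics/p_c.png

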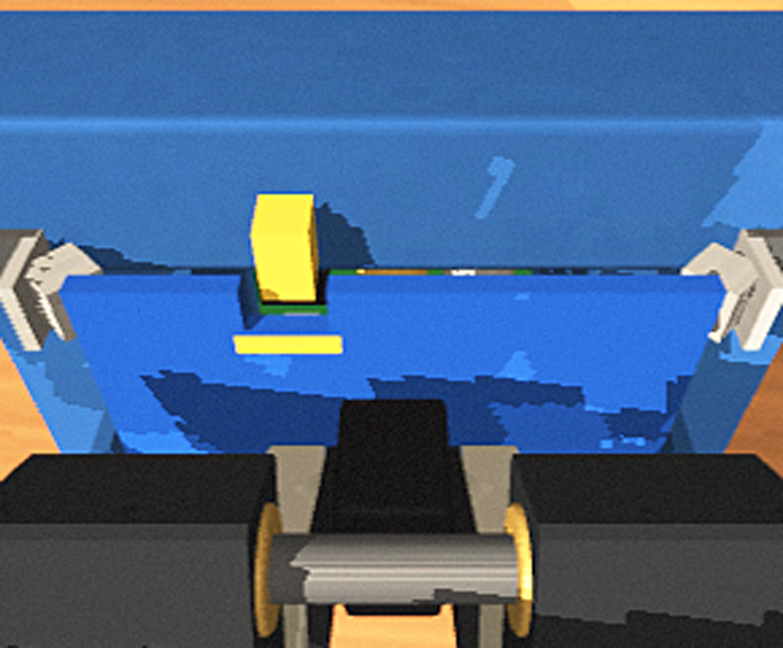

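```bash
python3 - <<'E'
from h import *
im=cv2.imread("pics/p_w.png")
a=cv2.resize(im[125:185,120:240],None,fx=6.6,fy=6.6,interpolation=cv2.INTER_CUBIC)
cv2.imwrite("pics/p_l.png",a)
a=cv2.resize(im[125:185,280:400],None,fx=6.6,fy=6.6,interpolation=cv2.INTER_CUBIC)
cv2.imwrite("pics/p_r.png",a)
E
```

```text
(no output)
```

View pics/p_l.png

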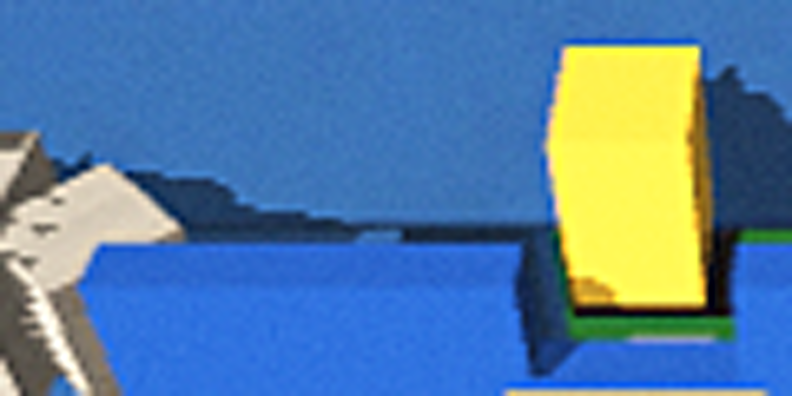

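View pics/p_r.png

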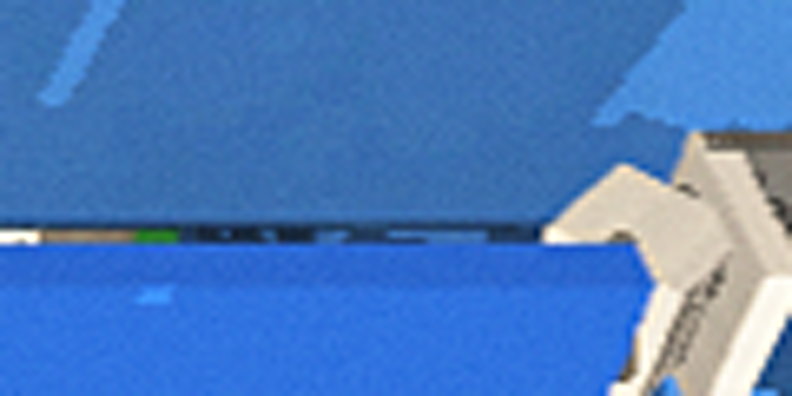

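```bash
cat > pose.py <<'E'
from tilt import *
def coverfit(f,ob,guess):
    # cover pose: pos of underside middle, yaw, tilt ; ob list (uv,(x,y,z) mm from underside middle)
    def fr2(p): return p[:3],R.from_euler('zyx',[p[3],-p[4],p[5]]).as_matrix()
    def rs(p):
        o,A=fr2(p); e=[proj(f,o+A@(np.array(q)/1000))[0]-uv for uv,q in ob]
        return np.concatenate(e+[[p[5]*100]])
    r=least_squares(rs,guess); return r.x,fr2(r.x),rs(r.x)
def boxfit(f,ob,guess):
    def rs(p):
        o=p[:3];A=R.from_euler('zy',[p[3],-np.pi/6]).as_matrix()
        return np.concatenate([proj(f,o+A@(np.array(q)/1000))[0]-uv for uv,q in ob]+[(p[2:3]-guess[2])*1000/1.5])
    r=least_squares(rs,guess); return r.x,rs(r.x)
E
python3 - <<'E'
from pose import *
f=viewer.grab_frame("wrist")
ob=[((135.2,161.7),(50,60,0)),((376.4,161.7),(50,-60,0)),((132.4,168.6),(50,60,5)),((379.5,168.6),(50,-60,5)),((231.4,176.5),(40,12,0))]
x,(o,A),r=coverfit(f,ob,[.627,-.0588,.1,.1,.45,0]); print(x.round(4),np.degrees(x[3:]).round(2),r.round(1))
kb=[((205.2,131.8),(58,25,0)),((226.2,131.8),(58,15,0)),((207.1,171.2),(42,25,12)),((226.8,171.2),(42,15,12)),((202.9,147.4),(58,25,12))]
b,rb=boxfit(f,kb,np.array([.6337,-.0588,.0875,.105])); print(b.round(4),np.degrees(b[3]),rb.round(1))
for bx in (b,[.6337,-.0588,.0875,.105]):
    B=R.from_euler('zy',[bx[3],-np.pi/6]).as_matrix()
    for n,c in dict(ll=(-44,54,0),lr=(-44,-54,0),ul=(44,54,0),ur=(44,-54,0)).items(): print(n,((o+A@(np.array(c)/1000)-bx[:3])@B*1000).round(1))
E
```

```text
[ 0.6261 -0.0599  0.1041  0.1363  0.5181  0.0021] [ 7.81 29.68  0.12] [ 0.5  0.2  0.3  0.  -0.2 -0.2 -0.1 -0.  -0.5  0.   0.2]
[ 0.6327 -0.0599  0.0887  0.1326] 7.600114325590368 [ 1.4  0.9 -0.8  0.9  0.6 -0.6 -0.7 -0.5 -0.4 -0.7  0.8]
ll [-42.2  53.6  17. ]
lr [-41.9 -54.4  16.7]
ul [45.8 53.9 16.5]
ur [ 46.1 -54.1  16.3]
ll [-44.1  51.4  18.5]
lr [-40.8 -56.6  18.3]
ul [43.9 54.1 18.1]
ur [ 47.2 -53.9  17.8]
```

```bash
python3 -m handwheel '{"gripper":[-1,-1,0.1,0.1,0.1,0.1,0.1,0.1,0.1,0.1],"travel":[[-0.002,0,0.002],[-0.003,0,0.002],[-0.003,0,0.002],[-0.003,0,0.002],[-0.003,0,0.002],[-0.003,0,0.002],[-0.003,0,0.01],[-0.003,0,0.06],[-0.003,0,0.13],[-0.003,0,0.16]],"spin":[0,0,0,0,0,0,0,0,0,0]}' 4
python3 - <<'E'
from tilt import *
f=grab("wrist","q_w.png")
crop(f,"q_c.png",110,60,400,300,2.7)
st=arm.get_state(); print(st["force"],st["eef_pos"])
E
```

```text
t: 15.05
eef_pos: [0.6178, -0.0589, 0.2085]
ee_rot: [1.494, 1.567, 0.028]
force: [0.1, -0.7, 0.3]
width: 0.0483
[1.94539948 0.08545742 2.89817645] [ 0.61849448 -0.05891238  0.21026586]
```

View pics/q_w.png

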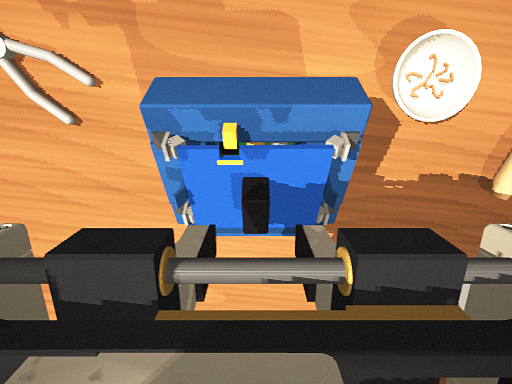

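```bash
python3 -m handwheel '{"gripper":[-1,-1,-1,-1,-1,-1,-1,-1],"travel":[[-0.1,-0.01,0.06],[-0.1,-0.01,0.06],[-0.1,-0.01,0.06],[-0.1,-0.01,0.06],[-0.1,-0.01,0.06],[-0.1,-0.01,0.06],[-0.1,-0.01,0.06],[-0.1,-0.01,0.06]],"spin":[0,0,0,0,0,0,0,0]}'
python3 - <<'E'
from tilt import *
f=grab("wrist","r_w.png"); import pickle; pickle.dump(f,open("fr.pkl","wb"))
crop(f,"r_c.png",150,50,360,205,3.8)
s=grab("scene","r_s.png"); crop(s,"r_sc.png",190,120,330,290,4)
st=arm.get_state(); print(st["force"],st["eef_pos"],st["width"])
E
```

```text
t: 15.9
eef_pos: [0.5666, -0.064, 0.2351]
ee_rot: [-1.446, 1.57, -2.912]
force: [0.2, -0.3, 0.3]
width: 0.0004
[-0.38270844 -0.03049752 -0.779266  ] [ 0.56658306 -0.06403948  0.23529591] 0.00029649903672027925
```

View pics/r_c.png

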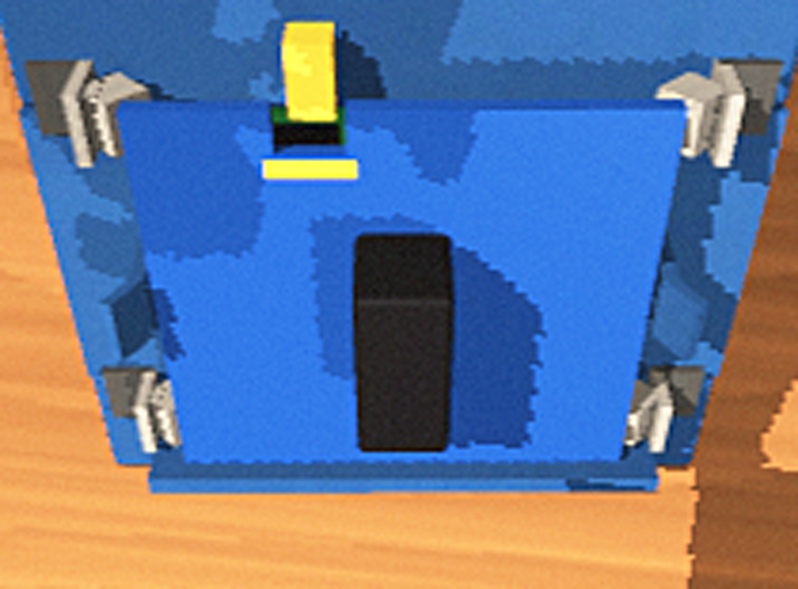

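View pics/r_w.png

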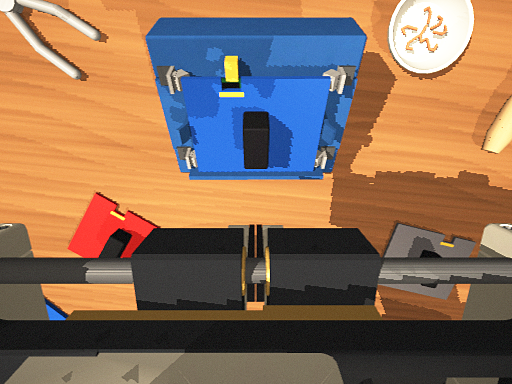

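View pics/r_sc.png

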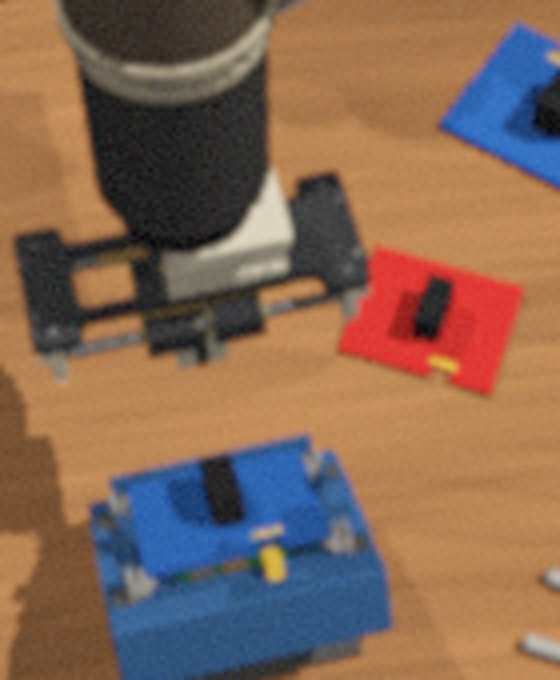

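```bash
python3 - <<'E'
from pose import *
import pickle; f=pickle.load(open("fr.pkl","rb"))
W=lambda u,v:(u/3.8+150,v/3.8+50)
ob=[(W(120,110),(50,60,5)),(W(689,110),(50,-60,5)),(W(184,462),(-50,60,5)),(W(617,461),(-50,-60,5)),(W(122,101),(50,60,0)),(W(687,101),(50,-60,0))]
x,(o,A),r=coverfit(f,ob,[.627,-.0588,.1,.1,.5,0]); print(x.round(4),np.degrees(x[3:]).round(2),r.round(1))
kb=[(W(286,22),(58,25,0)),(W(334,22),(58,15,0)),(W(286,122),(42,25,12)),(W(335,122),(42,15,12))]
b,rb=boxfit(f,kb,np.array([.6337,-.0588,.0875,.105])); print(b.round(4),np.degrees(b[3]),rb.round(1))
for bx in (b,[.6337,-.0588,.0875,.105]):
    B=R.from_euler('zy',[bx[3],-np.pi/6]).as_matrix()
    for n,c in dict(ll=(-44,54,0),lr=(-44,-54,0),ul=(44,54,0),ur=(44,-54,0)).items(): print(n,((o+A@(np.array(c)/1000)-bx[:3])@B*1000).round(1))
st=arm.get_state();T=Rm(st["ee_rot"]);print("toolyaw",np.degrees(np.arctan2(T[1,1],T[0,1])))
for c in [(35,38,5),(35,-38,5),(-32,38,5),(-32,-38,5)]:
    p=o+A@(np.array(c)/1000); print(c,p.round(4),"tcp-contact delta",((p+[0,0,.019])-st["eef_pos"]).round(4))
E
```

```text
[ 0.6237 -0.0592  0.1029  0.1096  0.5224  0.0129] [ 6.28 29.93  0.74] [-0.8 -0.4 -0.4  0.6  1.4 -1.   1.2  1.4  0.  -0.8 -0.8  0.2  1.3]
[ 0.6333 -0.059   0.0879  0.1122] 6.429132513881708 [ 0.4  0.6 -0.3  0.6  0.5 -0.6 -0.7 -0.6  0.2]
ll [-44.3  54.3  18.4]
lr [-45.3 -53.7  17.2]
ul [43.7 53.5 18.4]
ur [ 42.7 -54.5  17.2]
ll [-44.9  53.8  18.9]
lr [-45.1 -54.2  17.7]
ul [43.1 53.6 18.9]
ur [ 42.9 -54.3  17.7]
toolyaw 6.015519474990344
(35, 38, 5) [ 0.6478 -0.0178  0.123 ] tcp-contact delta [ 0.0812  0.0462 -0.0933]
(35, -38, 5) [ 0.655  -0.0934  0.1262] tcp-contact delta [ 0.0884 -0.0294 -0.0901]
(-32, 38, 5) [ 0.5901 -0.0247  0.0897] tcp-contact delta [ 0.0235  0.0393 -0.1266]
(-32, -38, 5) [ 0.5973 -0.1003  0.0929] tcp-contact delta [ 0.0307 -0.0363 -0.1234]
```

```bash
cat > wp.py <<'E'
from tilt import *
import sys
S=np.array([.6335,-.0589,.0877]); B=R.from_euler('zy',[np.radians(6.2),-np.pi/6]).as_matrix()
u=np.array([np.cos(np.radians(6.2)),np.sin(np.radians(6.2)),0])
def tcp(x,y,z,half=9.5): return S+B@(np.array([x,y,z])/1000)-half/1000*u+[0,0,.019]
if __name__=="__main__":
    st=arm.get_state(); p=st["eef_pos"]; x,y=map(float,sys.argv[1:3]); print(p.round(4),st["force"].round(1))
    last=None
    for z in map(float,sys.argv[3:]):
        t=tcp(x,y,z); print(z,t.round(4),"share from now",((t-p)/.5).round(4).tolist())
E
python3 wp.py -31 38 60 26 20 15 10 5 2 0
```

```text
[ 0.5666 -0.064   0.2353] [-0.4 -0.  -0.8]
60.0 [ 0.5638 -0.0255  0.1412] share from now [-0.0055, 0.0771, -0.1882]
26.0 [ 0.5808 -0.0255  0.1118] share from now [0.0285, 0.0771, -0.2471]
20.0 [ 0.5838 -0.0255  0.1066] share from now [0.0345, 0.0771, -0.2575]
15.0 [ 0.5863 -0.0255  0.1022] share from now [0.0395, 0.0771, -0.2661]
10.0 [ 0.5888 -0.0255  0.0979] share from now [0.0445, 0.0771, -0.2748]
5.0 [ 0.5913 -0.0255  0.0936] share from now [0.0495, 0.0771, -0.2835]
2.0 [ 0.5928 -0.0255  0.091 ] share from now [0.0525, 0.0771, -0.2887]
0.0 [ 0.5938 -0.0255  0.0892] share from now [0.0545, 0.0771, -0.2921]
```

```bash
python3 -m handwheel '{"gripper":[-1,-1,-1,-1,-1,-1,-1],"travel":[[-0.0055,0.077,-0.1],[-0.0055,0.077,-0.188],[-0.0055,0.077,-0.188],[0.0285,0.077,-0.247],[0.0285,0.077,-0.247],[0.0345,0.077,-0.2575],[0.0345,0.077,-0.2575]],"spin":[0,0,0,0,0,0,0]}' 30
python3 - <<'E'
from tilt import *
f=grab("wrist","s_w.png"); print(arm.get_state()["force"],arm.get_state()["eef_pos"])
s=grab("scene"); crop(s,"s_s.png",190,180,310,310,5)
E
```

```text
t: 16.7
eef_pos: [0.5841, -0.026, 0.1084]
ee_rot: [0.602, 1.57, -0.864]
force: [-2.9, -0.4, 2.8]
width: 0.0005
[-1.01367094 -0.40784933  2.37092422] [ 0.58400149 -0.02599647  0.10853428]
```

View pics/s_w.png

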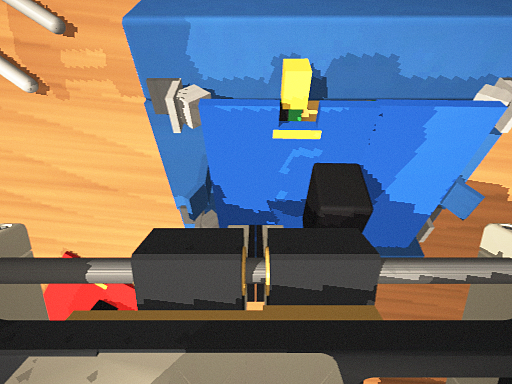

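```bash
python3 -m handwheel '{"gripper":[-1,-1,-1,-1,-1,-1],"travel":[[0.002,0,-0.0035],[0.004,0,-0.007],[0.006,0,-0.0105],[0.008,0,-0.014],[0.01,0,-0.0175],[0.01,0,-0.0175]],"spin":[0,0,0,0,0,0]}'
```

```text
t: 17.4
eef_pos: [0.5882, -0.0258, 0.1008]
ee_rot: [-0.436, 1.57, -1.901]
force: [-14.1, 1.4, 26.8]
width: 0.0005
```

```bash
python3 -m handwheel '{"gripper":[-1,-1,-1],"travel":[[0.001,0,-0.002],[0.002,0,-0.004],[0.002,0,-0.004]],"spin":[0,0,0]}'
python3 - <<'E'
from tilt import *
f=grab("wrist","t_w.png");crop(f,"t_c.png",110,60,400,300,2.7); print(arm.get_state()["force"],arm.get_state()["eef_pos"])
E
```

```text
t: 17.7
eef_pos: [0.5886, -0.0259, 0.1004]
ee_rot: [-0.627, 1.57, -2.092]
force: [-21.7, 3.1, 41.6]
width: 0.0006
[-21.49489925   3.46126718  41.48849648] [ 0.5885253  -0.02588144  0.10038395]
```

View pics/t_w.png

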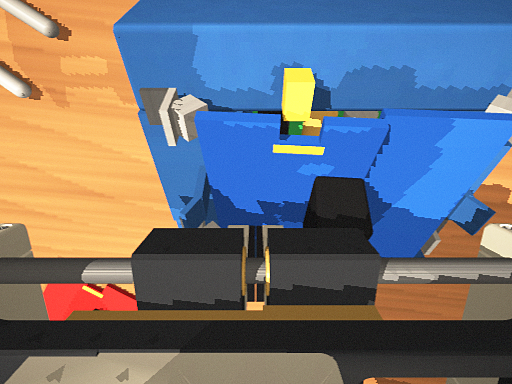

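```bash
python3 -m handwheel '{"gripper":[-1,-1,-1,-1,-1,-1],"travel":[[-0.01,0,0.02],[-0.03,-0.04,0.1],[-0.046,-0.077,0.2],[-0.046,-0.077,0.27],[-0.046,-0.077,0.27],[-0.046,-0.077,0.27]],"spin":[0,0,0,0,0,0]}'
python3 - <<'E'
from tilt import *
import pickle
f=grab("wrist","u_w.png"); pickle.dump(f,open("fu.pkl","wb"))
crop(f,"u_c.png",150,50,360,205,3.8); print(arm.get_state()["eef_pos"])
E
```

```text
t: 18.35
eef_pos: [0.5673, -0.0639, 0.2322]
ee_rot: [1.799, 1.568, 0.333]
force: [-0.4, -0.3, -1.2]
width: 0.0006
[ 0.56660976 -0.06390759  0.23084735]
```

View pics/u_c.png

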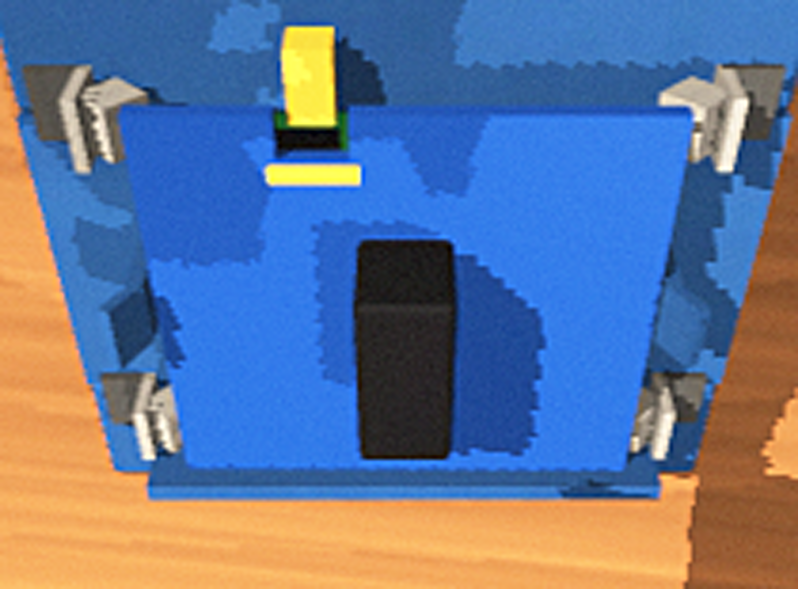

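```bash
python3 - <<'E'
import cv2
im=cv2.imread("pics/t_w.png")
cv2.imwrite("pics/t_z.png",cv2.resize(im[80:240,140:340],None,fx=4,fy=4,interpolation=cv2.INTER_CUBIC))
cv2.imwrite("pics/t_z2.png",cv2.resize(im[80:240,312:512],None,fx=4,fy=4,interpolation=cv2.INTER_CUBIC))
E
```

```text
(no output)
```

View pics/t_z.png

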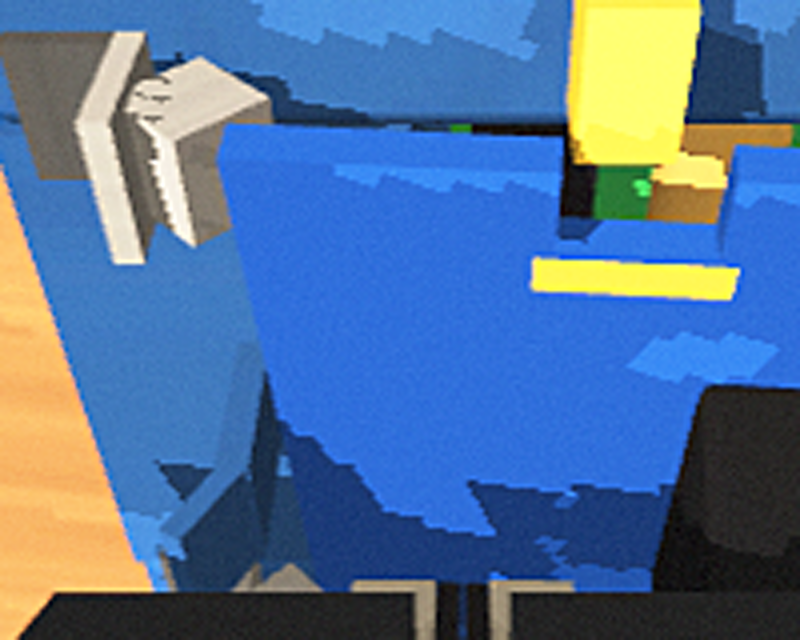

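View pics/t_z2.png

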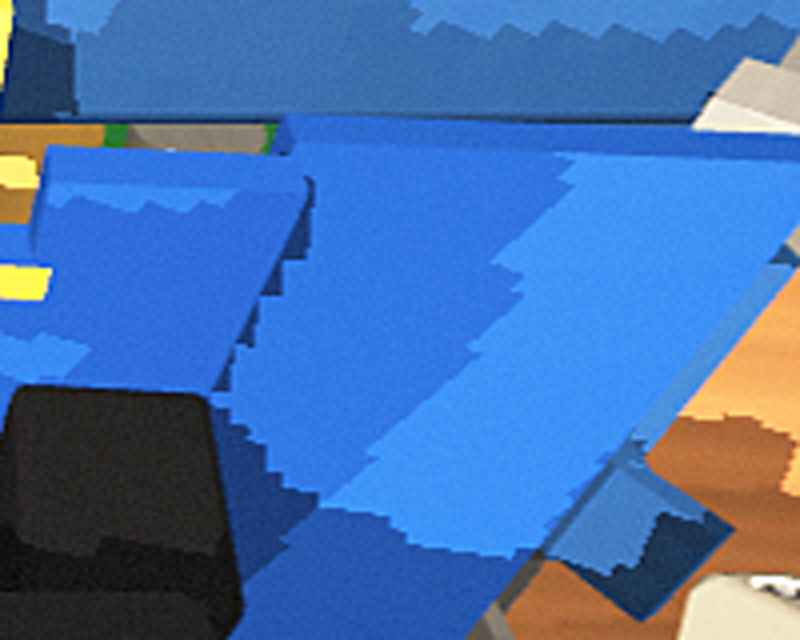

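```bash
python3 - <<'E'
from pose import *
import pickle
f0=pickle.load(open("fu.pkl","rb")); st=arm.get_state(); T=Rm(st["ee_rot"]); C=Rm(f0["attitude"])
off=T.T@(np.array(f0["eye"])-st["eef_pos"])
f=dict(f0); f["eye"]=np.array([.5885,-.0259,.1004])+T@off
Z=lambda u,v:(u/4+140,v/4+80); Y=lambda u,v:(u/4+312,v/4+80)
def fit(ob,g):
    def fr(p): return p[:3],R.from_euler('zyx',[p[3],-p[4],p[5]]).as_matrix()
    def rs(p):
        o,A=fr(p); return np.concatenate([proj(f,o+A@(np.array(q)/1000))[0]-uv for uv,q in ob])
    r=least_squares(rs,g,loss='soft_l1'); return r.x,fr(r.x),rs(r.x)
g=[.626,-.059,.1,.1,.5,0]
S=np.array([.6335,-.0589,.0877]); B=R.from_euler('zy',[np.radians(6.2),-np.pi/6]).as_matrix()
left=[(Z(220,125),(50,60,0)),(Z(217,157),(50,60,5)),(Z(560,140),(50,28,0)),(Z(562,170),(50,28,5)),(Z(737,147),(50,12,0)),(Z(737,180),(50,12,5)),(Z(722,222),(40,12,0)),(Z(561,219),(40,28,0))]
x,(o,A),r=fit(left,g); print(np.degrees(x[3:]).round(1),np.abs(r).max())
Rr=B.T@A; print("left half rel seat: pos",((o-S)@B*1000).round(1))
for n,c in dict(ll=(-44,54,0),ul=(44,54,0),ledge=(-50,60,0),press=(-31,38,5),c=(0,0,0)).items(): print(n,((o+A@(np.array(c)/1000)-S)@B*1000).round(1))
# check key in this frame
for p,uv in [((58,25,0),None),((42,25,12),Z(572,160)),((42,15,12),Z(685,160))]: print(proj(f,S+B@(np.array(p)/1000))[0].round(1),uv)
E
```

```text
[ 5.  37.8 -2.5] 1.6341875615843549
left half rel seat: pos [ 2.  -2.9 18.1]
ll [-41.7  50.7   9.6]
ul [45.6 51.3 21.1]
ledge [-47.6  56.6   8.6]
press [-29.4  35.1  17.1]
c [ 2.  -2.9 18.1]
[281.9  70.3] None
[280.3 120.2] (283.0, 120.0)
[304.1 120.5] (311.25, 120.0)
```

```bash
python3 wp.py 35 -38 60 26 22 20 15 10 5 0
```

```text
[ 0.5666 -0.0639  0.2308] [-0.3  0.2 -0.5]
60.0 [ 0.6277 -0.0939  0.1781] share from now [0.1223, -0.06, -0.1055]
26.0 [ 0.6447 -0.0939  0.1487] share from now [0.1563, -0.06, -0.1644]
22.0 [ 0.6467 -0.0939  0.1452] share from now [0.1603, -0.06, -0.1713]
20.0 [ 0.6477 -0.0939  0.1435] share from now [0.1623, -0.06, -0.1748]
15.0 [ 0.6502 -0.0939  0.1391] share from now [0.1673, -0.06, -0.1834]
10.0 [ 0.6527 -0.0939  0.1348] share from now [0.1723, -0.06, -0.1921]
5.0 [ 0.6552 -0.0939  0.1305] share from now [0.1773, -0.06, -0.2007]
0.0 [ 0.6577 -0.0939  0.1261] share from now [0.1823, -0.06, -0.2094]
```

```bash
python3 -m handwheel '{"gripper":[-1,-1,-1,-1,-1,-1,-1],"travel":[[0.08,-0.06,-0.08],[0.122,-0.06,-0.105],[0.122,-0.06,-0.105],[0.156,-0.06,-0.164],[0.156,-0.06,-0.164],[0.16,-0.06,-0.171],[0.16,-0.06,-0.171]],"spin":[0,0,0,0,0,0,0]}' 30
python3 - <<'E'
from tilt import *
f=grab("wrist","v_w.png"); st=arm.get_state(); print(st["force"].round(1),st["moment"].round(2),st["eef_pos"].round(4))
E
```

```text
t: 19.1
eef_pos: [0.6464, -0.0938, 0.1455]
ee_rot: [-1.501, 1.57, -2.966]
force: [-0.3, -0.5, 0.8]
width: 0.0002
[-0.7  0.2 -0.3] [-0.06 -0.02 -0.04] [ 0.6466 -0.0938  0.1461]
```

```bash
python3 -m handwheel '{"gripper":[-1,-1,-1],"travel":[[0.002,0,-0.0035],[0.004,0,-0.007],[0.004,0,-0.007]],"spin":[0,0,0]}'; python3 -c "
from station import arm
s=arm.get_state();print(s['moment'].round(2),s['eef_pos'].round(4))"; python3 -m handwheel '{"gripper":[-1,-1,-1],"travel":[[0.002,0,-0.0035],[0.004,0,-0.007],[0.004,0,-0.007]],"spin":[0,0,0]}'; python3 -c "
from station import arm
s=arm.get_state();print(s['moment'].round(2),s['eef_pos'].round(4))"
```

```text
t: 19.45
eef_pos: [0.6489, -0.0938, 0.1435]
ee_rot: [1.643, 1.569, 0.177]
force: [-3.3, 2.0, 6.2]
width: 0.0001
[0.76 0.98 0.04] [ 0.6489 -0.0938  0.1435]
t: 19.75
eef_pos: [0.651, -0.0938, 0.1398]
ee_rot: [1.649, 1.569, 0.183]
force: [-0.4, -0.8, 0.2]
width: 0.0001
[-0.06 -0.03  0.02] [ 0.651  -0.0938  0.1398]
```

View pics/v_w.png

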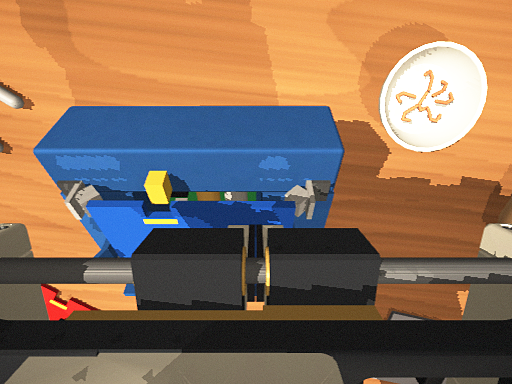

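```bash
python3 - <<'E'
from tilt import *
f=grab("wrist","w_w.png"); crop(f,"w_c.png",60,90,360,300,2.6)
s=grab("scene"); crop(s,"w_s.png",190,180,310,310,5)
st=arm.get_state(); print(st["force"].round(1))
E
```

```text
[-0.7 -0.3 -0.5]
```

View pics/w_c.png

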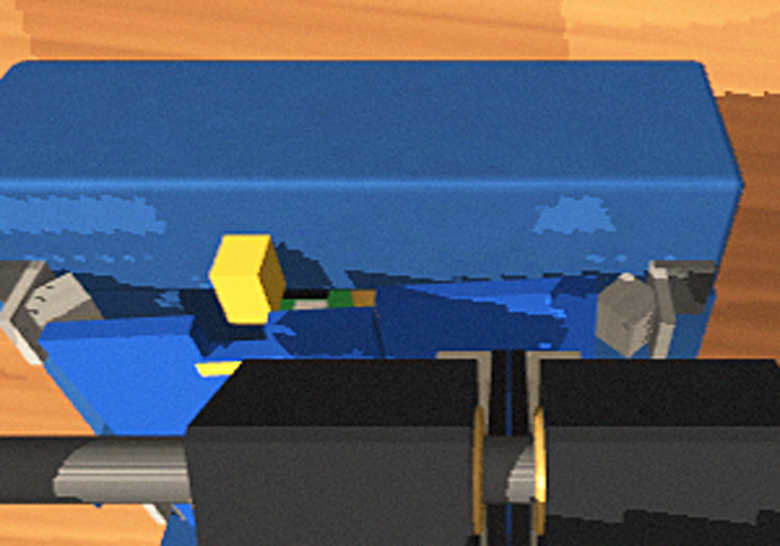

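View pics/w_s.png

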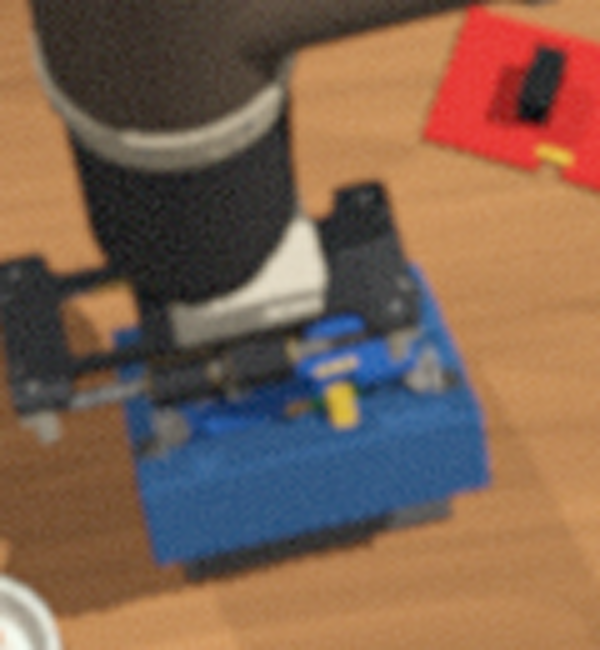

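```bash
python3 -m handwheel '{"gripper":[-1,-1,-1,-1],"travel":[[0.002,0,-0.0035],[0.004,0,-0.007],[0.006,0,-0.0105],[0.006,0,-0.0105]],"spin":[0,0,0,0]}'
```

```text
t: 20.25
eef_pos: [0.6533, -0.094, 0.1342]
ee_rot: [-1.398, 1.57, -2.863]
force: [-6.2, 2.0, 9.9]
width: 0.0003
```

```bash
python3 -m handwheel '{"gripper":[-1,-1,-1,-1],"travel":[[0.002,0,-0.0035],[0.004,0,-0.007],[0.006,0,-0.0105],[0.006,0,-0.0105]],"spin":[0,0,0,0]}'
```

```text
t: 20.65
eef_pos: [0.6541, -0.094, 0.133]
ee_rot: [-1.402, 1.568, -2.866]
force: [-24.8, 8.4, 41.6]
width: 0.0005
```

```bash
python3 -m handwheel '{"gripper":[-1,-1,-1,-1],"travel":[[-0.02,0,0.04],[-0.04,0,0.08],[-0.06,0,0.1],[-0.06,0,0.1]],"spin":[0,0,0,0]}'; python3 wp.py 35 38 40 26 22 15 10 8 4
```

```text
t: 21.05
eef_pos: [0.6266, -0.094, 0.1796]
ee_rot: [1.614, 1.568, 0.148]
force: [0.6, -0.1, -1.1]
width: 0.0002
[ 0.6266 -0.094   0.1796] [ 0.6 -0.1 -1.1]
40.0 [ 0.6306 -0.0184  0.1567] share from now [0.008, 0.1513, -0.0458]
26.0 [ 0.6376 -0.0184  0.1446] share from now [0.022, 0.1513, -0.07]
22.0 [ 0.6396 -0.0184  0.1411] share from now [0.026, 0.1513, -0.0769]
15.0 [ 0.6431 -0.0184  0.135 ] share from now [0.033, 0.1513, -0.0891]
10.0 [ 0.6456 -0.0184  0.1307] share from now [0.038, 0.1513, -0.0977]
8.0 [ 0.6466 -0.0184  0.129 ] share from now [0.04, 0.1513, -0.1012]
4.0 [ 0.6486 -0.0184  0.1255] share from now [0.044, 0.1513, -0.1081]
```

```bash
python3 -m handwheel '{"gripper":[-1,-1,-1,-1,-1,-1,-1,-1,-1,-1],"travel":[[0.008,0.15,0],[0.008,0.15,-0.045],[0.008,0.15,-0.045],[0.022,0.15,-0.07],[0.026,0.15,-0.077],[0.028,0.15,-0.0805],[0.03,0.15,-0.084],[0.032,0.15,-0.0875],[0.034,0.15,-0.091],[0.034,0.15,-0.091]],"spin":[0,0,0,0,0,0,0,0,0,0]}'
```

```text
t: 22.05
eef_pos: [0.6433, -0.0198, 0.1327]
ee_rot: [-1.115, 1.569, -2.581]
force: [-3.5, -0.6, 5.0]
width: 0.0008
```

```bash
python3 -m handwheel '{"gripper":[-1,-1,-1,-1],"travel":[[0.002,0,-0.0035],[0.004,0,-0.007],[0.006,0,-0.0105],[0.006,0,-0.0105]],"spin":[0,0,0,0]}'
```

```text
t: 22.45
eef_pos: [0.644, -0.0198, 0.1314]
ee_rot: [-1.283, 1.567, -2.748]
force: [-23.3, 3.9, 36.2]
width: 0.0002
```

```bash
python3 - <<'E'
from tilt import *
f=grab("wrist","x_w.png"); crop(f,"x_c.png",120,80,420,300,2.6)
E
```

```text
(no output)
```

View pics/x_c.png

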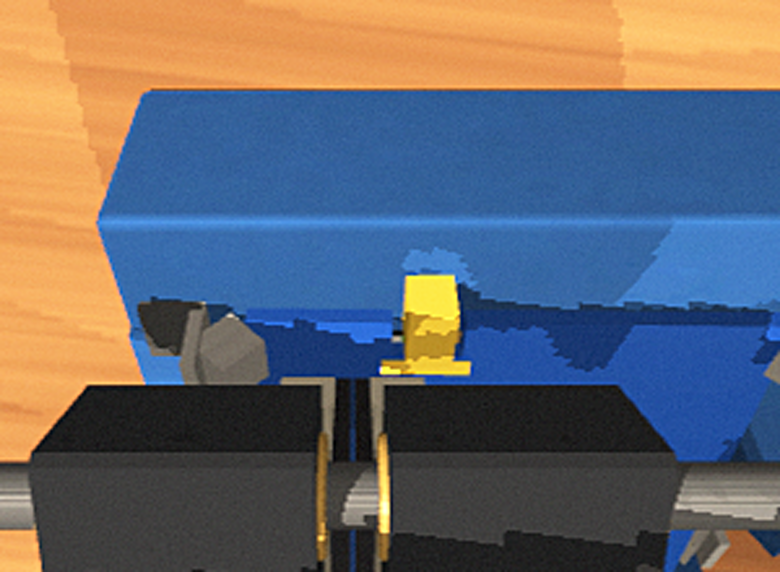

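```bash
python3 -m handwheel '{"gripper":[-1,-1,-1,-1,-1,-1],"travel":[[-0.02,0,0.04],[-0.06,0,0.12],[-0.1,-0.04,0.2],[-0.155,-0.088,0.208],[-0.155,-0.088,0.208],[-0.155,-0.088,0.208]],"spin":[0,0,0,0,0,0]}'
python3 - <<'E'
from tilt import *
import pickle
f=grab("wrist","y_w.png"); pickle.dump(f,open("fy.pkl","wb"))
crop(f,"y_c.png",150,50,360,205,3.8); print(arm.get_state()["eef_pos"])
E
python3 wp.py -32 38 60 26 20 15 10 5
```

```text
t: 23.1
eef_pos: [0.5689, -0.0637, 0.2319]
ee_rot: [1.734, 1.569, 0.267]
force: [0.2, 0.3, -0.5]
width: 0.0004
[ 0.5692719  -0.06328448  0.23131915]
[ 0.5693 -0.0633  0.2313] [ 1.1  0.1 -0. ]
60.0 [ 0.563  -0.0256  0.1407] share from now [-0.0126, 0.0754, -0.1812]
26.0 [ 0.58   -0.0256  0.1113] share from now [0.0214, 0.0754, -0.2401]
20.0 [ 0.583  -0.0256  0.1061] share from now [0.0274, 0.0754, -0.2505]
15.0 [ 0.5855 -0.0256  0.1017] share from now [0.0324, 0.0754, -0.2592]
10.0 [ 0.588  -0.0256  0.0974] share from now [0.0374, 0.0754, -0.2678]
5.0 [ 0.5905 -0.0256  0.0931] share from now [0.0424, 0.0754, -0.2765]
```

View pics/y_c.png

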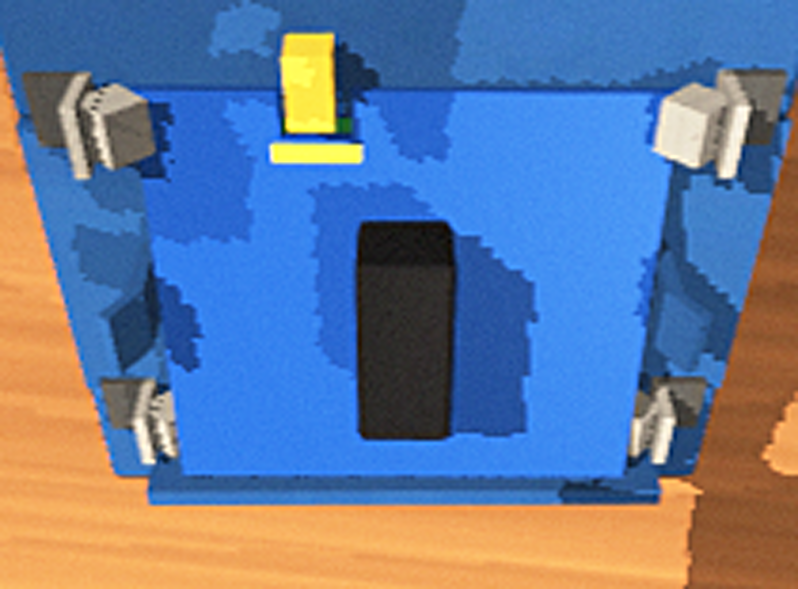

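```bash
python3 -m handwheel '{"gripper":[-1,-1,-1,-1,-1,-1,-1,-1,-1,-1],"travel":[[-0.011,0.075,-0.08],[-0.011,0.075,-0.16],[-0.011,0.075,-0.18],[0.023,0.075,-0.239],[0.027,0.075,-0.246],[0.029,0.075,-0.2495],[0.031,0.075,-0.253],[0.033,0.075,-0.2565],[0.035,0.075,-0.26],[0.035,0.075,-0.26]],"spin":[0,0,0,0,0,0,0,0,0,0]}'; python3 -c "
from station import arm
s=arm.get_state();print(s['moment'].round(2),s['eef_pos'].round(4))"
```

```text
t: 24.15
eef_pos: [0.5873, -0.0257, 0.102]
ee_rot: [-0.198, 1.57, -1.663]
force: [-0.1, 0.4, -1.0]
width: 0.0002
[-0.02 -0.04 -0.02] [ 0.5873 -0.0257  0.102 ]
```

```bash
python3 -m handwheel '{"gripper":[-1,-1,-1,-1],"travel":[[0.002,0,-0.0035],[0.004,0,-0.007],[0.005,0,-0.009],[0.005,0,-0.009]],"spin":[0,0,0,0]}'; python3 -c "
from station import arm
s=arm.get_state();print(s['moment'].round(2),s['eef_pos'].round(4))"
```

```text
t: 24.55
eef_pos: [0.5891, -0.0255, 0.0992]
ee_rot: [-0.288, 1.57, -1.753]
force: [-10.9, 2.7, 21.7]
width: 0.0008
[ 1.17  3.87 -0.07] [ 0.5891 -0.0255  0.0992]
```

```bash
python3 -m handwheel '{"gripper":[-1,-1,-1],"travel":[[0.001,0,-0.002],[0.002,0,-0.003],[0.002,0,-0.003]],"spin":[0,0,0]}'; python3 - <<'E'
from tilt import *
s=arm.get_state();print(s['force'].round(1),s['moment'].round(2),s['eef_pos'].round(4))
f=grab("wrist","z_w.png"); crop(f,"z_c.png",120,60,420,300,2.6)
E
```

```text
t: 24.85
eef_pos: [0.5894, -0.0256, 0.0988]
ee_rot: [-1.008, 1.57, -2.473]
force: [-17.8, 5.4, 33.1]
width: 0.0003
[-17.8   5.4  33.1] [ 1.75  6.27 -0.07] [ 0.5894 -0.0256  0.0988]
```

View pics/z_c.png

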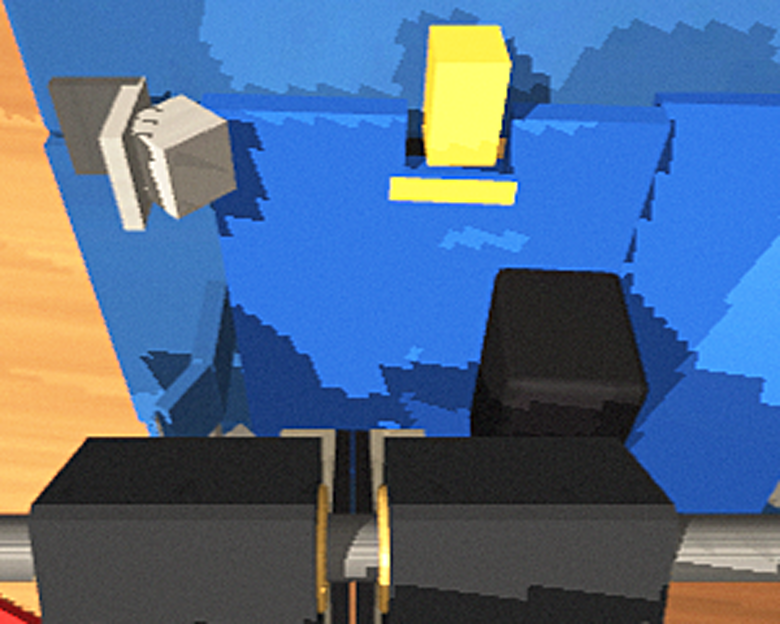

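```bash
python3 -m handwheel '{"gripper":[-1,-1,-1,-1,-1,-1],"travel":[[-0.01,0,0.02],[-0.03,-0.04,0.1],[-0.046,-0.077,0.2],[-0.046,-0.077,0.27],[-0.046,-0.077,0.27],[-0.046,-0.077,0.27]],"spin":[0,0,0,0,0,0]}'
python3 - <<'E'
from tilt import *
import pickle
f=grab("wrist","aa_w.png"); pickle.dump(f,open("faa.pkl","wb"))
crop(f,"aa_c.png",150,50,360,205,3.8); print(arm.get_state()["eef_pos"])
E
```

```text
t: 25.5
eef_pos: [0.5679, -0.0641, 0.2316]
ee_rot: [1.712, 1.568, 0.246]
force: [-1.0, 0.2, -1.3]
width: 0.0004
[ 0.56713808 -0.06407978  0.2301572 ]
```

View pics/aa_c.png

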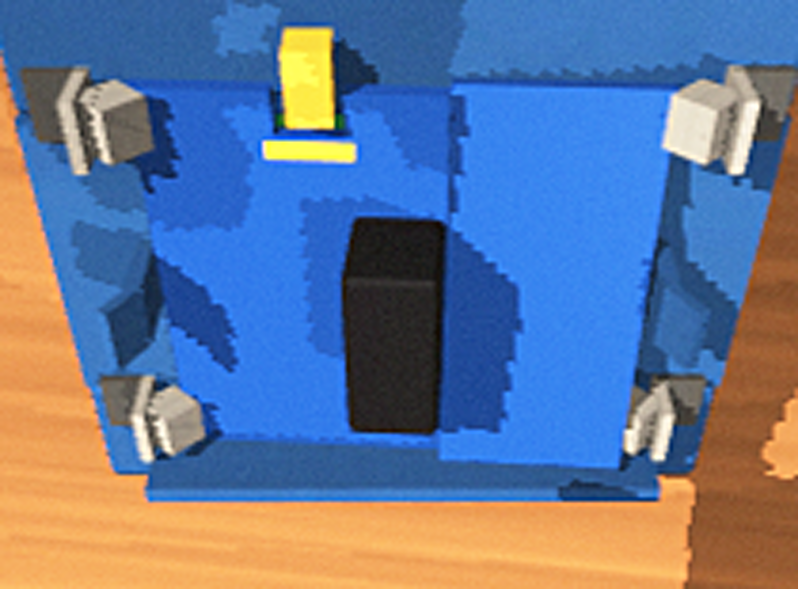

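Three clips have clicked: ul, ur and ll now lie over the plate. Only lr, near (650,420) in the crop, is still up. I'll press it next.

```bash
python3 wp.py -31 -38 60 26 22 15 10 6
```

```text
[ 0.5671 -0.0641  0.2302] [-0.3 -0.6 -0.3]
60.0 [ 0.5709 -0.1011  0.1453] share from now [0.0076, -0.0739, -0.1697]
26.0 [ 0.5879 -0.1011  0.1159] share from now [0.0416, -0.0739, -0.2286]
22.0 [ 0.5899 -0.1011  0.1124] share from now [0.0456, -0.0739, -0.2355]
15.0 [ 0.5934 -0.1011  0.1063] share from now [0.0526, -0.0739, -0.2476]
10.0 [ 0.5959 -0.1011  0.102 ] share from now [0.0576, -0.0739, -0.2563]
6.0 [ 0.5979 -0.1011  0.0985] share from now [0.0616, -0.0739, -0.2632]
```

```bash
sed -i "s/'zy'/'ZY'/;s/'zyx'/'ZYX'/" wp.py tilt.py pose.py fit.py; python3 wp.py -31 -38 60 26 22 15 10 6; python3 wp.py -31 38 10
```

```text
[ 0.5671 -0.0641  0.2302] [-0.3 -0.6 -0.3]
60.0 [ 0.5716 -0.1038  0.1432] share from now [0.009, -0.0795, -0.174]
26.0 [ 0.5885 -0.102   0.1137] share from now [0.0428, -0.0759, -0.2329]
22.0 [ 0.5905 -0.1018  0.1103] share from now [0.0468, -0.0754, -0.2398]
15.0 [ 0.594  -0.1014  0.1042] share from now [0.0538, -0.0747, -0.2519]
10.0 [ 0.5965 -0.1011  0.0999] share from now [0.0587, -0.0741, -0.2606]
6.0 [ 0.5985 -0.1009  0.0964] share from now [0.0627, -0.0737, -0.2675]
[ 0.5671 -0.0641  0.2302] [-0.3 -0.6 -0.3]
10.0 [ 0.5883 -0.0256  0.0999] share from now [0.0423, 0.077, -0.2606]
```

```bash
python3 -m handwheel '{"gripper":[-1,-1,-1,-1,-1,-1,-1,-1,-1,-1],"travel":[[0.009,-0.075,-0.08],[0.009,-0.075,-0.16],[0.009,-0.075,-0.174],[0.043,-0.075,-0.233],[0.047,-0.075,-0.24],[0.049,-0.075,-0.2435],[0.051,-0.075,-0.247],[0.053,-0.075,-0.2505],[0.055,-0.075,-0.254],[0.055,-0.075,-0.254]],"spin":[0,0,0,0,0,0,0,0,0,0]}'
```

```text
t: 26.55
eef_pos: [0.595, -0.1014, 0.1047]
ee_rot: [1.56, 1.569, 0.095]
force: [-0.2, -0.6, 0.3]
width: 0.0003
```

```bash
python3 -m handwheel '{"gripper":[-1,-1,-1,-1],"travel":[[0.002,0,-0.0035],[0.004,0,-0.007],[0.006,0,-0.0105],[0.006,0,-0.0105]],"spin":[0,0,0,0]}'
```

```text
t: 26.95
eef_pos: [0.5981, -0.1015, 0.0985]
ee_rot: [1.112, 1.57, -0.354]
force: [-1.7, 0.6, 5.0]
width: 0.0007
```

```bash
python3 -m handwheel '{"gripper":[-1,-1,-1,-1],"travel":[[0.002,0,-0.0035],[0.004,0,-0.007],[0.004,0,-0.007],[0.004,0,-0.007]],"spin":[0,0,0,0]}'
```

```text
t: 27.35
eef_pos: [0.5986, -0.1015, 0.0977]
ee_rot: [-1.154, 1.57, -2.619]
force: [-15.4, 4.7, 30.2]
width: 0.0004
```

```bash
python3 -m handwheel '{"gripper":[-1,-1,-1,-1,-1,-1],"travel":[[-0.01,0,0.02],[-0.03,0.04,0.1],[-0.066,0.075,0.2],[-0.066,0.075,0.27],[-0.066,0.075,0.27],[-0.066,0.075,0.27]],"spin":[0,0,0,0,0,0]}'
python3 - <<'E'
from tilt import *
import pickle
f=grab("wrist","bb_w.png"); pickle.dump(f,open("fbb.pkl","wb"))
crop(f,"bb_c.png",150,50,360,205,3.8); print(arm.get_state()["eef_pos"])
E
```

```text
t: 27.95
eef_pos: [0.5673, -0.0637, 0.2308]
ee_rot: [1.746, 1.568, 0.28]
force: [-0.4, -0.4, -1.3]
width: 0.0007
[ 0.56656234 -0.06393059  0.22938805]
```

View pics/bb_c.png

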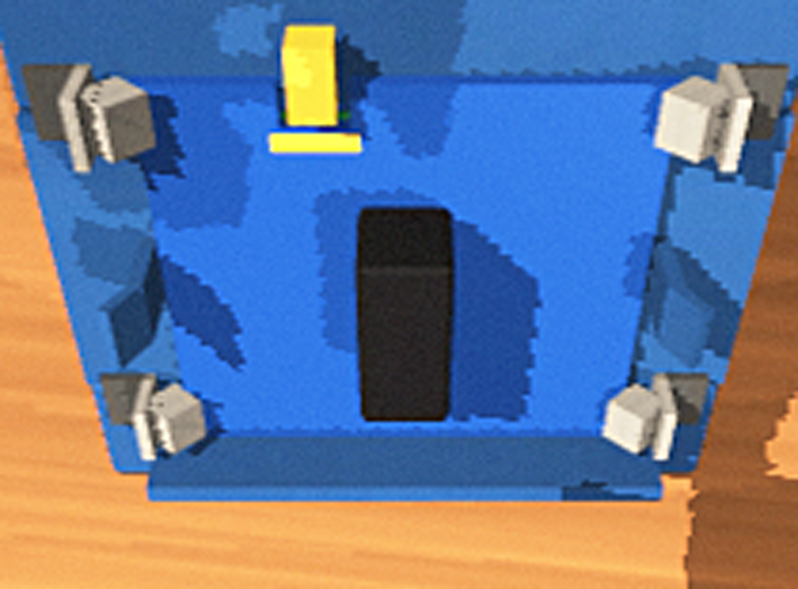

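```bash
python3 - <<'E'
from wp import *
for n,p in dict(ur=(.6541,-.0940,.1330),ul=(.644,-.0198,.1314),ll=(.5894,-.0256,.0988),lr=(.5986,-.1015,.0977)).items():
    print(n,((np.array(p)+9.5e-3*u-[0,0,.019]-S)@B*1000).round(1))
from pose import *
import pickle; f=pickle.load(open("fbb.pkl","rb"))
W=lambda q,v:(q/3.8+150,v/3.8+50)
# cover: top surface edges; notch line, block
kb=[(W(286,26),(58,25,0)),(W(334,26),(58,15,0)),(W(287,126),(42,25,12)),(W(336,126),(42,15,12))]
b,rb=boxfit(f,kb,np.array([.6335,-.0589,.0877,.108])); print(b.round(4),rb.round(1))
Bx=R.from_euler('ZY',[b[3],-np.pi/6]).as_matrix()
for z in (33,36,40):
  print(z,"block top corners", ((proj(f,b[:3]+np.array([(22,11,z),(22,-11,z),(-22,11,z),(-22,-11,z)])/1000@Bx.T)-[150,50])*3.8).round(0).tolist())
for z in (5,10): print(z,"lower top edge",((proj(f,b[:3]+np.array([(-50,30,z),(-50,-30,z),(50,0,z)])/1000@Bx.T)-[150,50])*3.8).round(0).tolist())
s=grab("scene"); crop(s,"bb_s.png",190,180,310,310,5); cv2.imwrite("pics/bb_scene.png",s["pixels"]); t=grab("top","bb_top.png")
E
```

```text
ur [ 35.8 -37.1   9.7]
ul [33.3 37.7  9.3]
ll [-30.6  37.9   8.5]
lr [-30.3 -38.6   7.1]
[ 0.6331 -0.0579  0.0879  0.1069] [ 0.2  0.3 -0.2  0.3  0.4 -0.3 -0.4 -0.4  0.1]
33 block top corners [[353.0, 257.0], [453.0, 257.0], [359.0, 413.0], [447.0, 413.0]]
36 block top corners [[352.0, 265.0], [454.0, 265.0], [358.0, 421.0], [448.0, 421.0]]
40 block top corners [[352.0, 275.0], [455.0, 275.0], [358.0, 431.0], [448.0, 431.0]]
5 lower top edge [[298.0, 426.0], [508.0, 425.0], [403.0, 74.0]]
10 lower top edge [[296.0, 437.0], [509.0, 437.0], [403.0, 84.0]]
```

View pics/bb_scene.png

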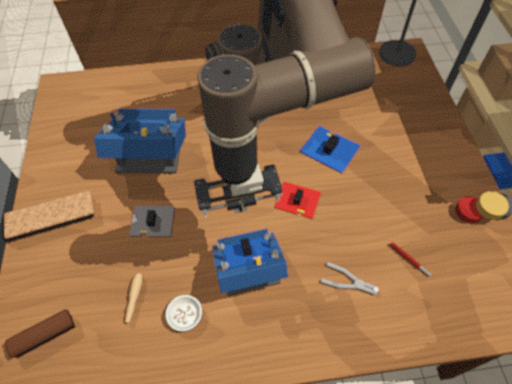

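```bash
python3 - <<'E'
from h import *
f=grab("scene"); 
for l,a in [("spare_grip",(150,216.6)),("dish",(188.5,313.9)),("plier",(360.6,288.8)),("punch",(404.6,254.1)),("burnisher",(135,300.3))]:
    print(l,a,[(np.round(d["at"],1).tolist(),round(d["conf"],2)) for d in spotter.tip_of("scene",l)][:1])
print(arm.get_state()["force"].round(1), arm.job_done())
E
```

```text
spare_grip (150, 216.6) [([148.8, 217.9], 0.81)]
dish (188.5, 313.9) [([187.6, 312.7], 0.84)]
plier (360.6, 288.8) [([354.5, 285.0], 0.98)]
punch (404.6, 254.1) [([404.4, 251.9], 0.8)]
burnisher (135, 300.3) [([136.1, 299.7], 0.83)]
the job is handed in; nothing more can be done
[0.4 0.  0. ] None
```

I laid the small blue cover on the 176 mm box's clips with its notch over the yellow key. I then pressed the corners one at a time, and all four clips clicked: ur, ul, ll, lr. I handed the job in at about 28 s.

**Last checks**
- The final wrist picture shows all four clip noses over the plate, both halves flush, and the key in the notch.
- Each corner ended on a hard stop. In the end view the tool was clear of everything, with no force on it.
- The bystanders and the grey cover read within a few pixels of their first positions. The plier differed most, by about 7 px, which I took as detector scatter because the arm never went near it.

**What failed or disagreed**
- **First lower edge placement:** the cover probably caught on the lip at about 30 N. I lifted it and moved it uphill.
- **First press:** ll would not click at about 48 N because the upper end rose instead. I pressed the upper corners first, and then it clicked.
- **Axis-order error:** a mistake in my box frame skewed the left and right heights until I found it before the last corner.
- **Height reading:** the home plate's top read 7 to 10 mm above the ledge, against 5 mm nominal. I put this down to calibration and where the fingertip touched, and the picture fits a cover fully home and resting against the lip, about 2.5 mm downhill. I did not measure the corner heights to within 2.5 mm any other way.

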